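Ease a dowelled tooling plate up off its base with a wedge

TASK

The aluminium tooling plate is stuck on the two dowels of its black base. Take the steel wedge and work it along the top of the base into the pry notches at the two ends of the plate, from one end and then the other in turn, so that the plate comes up evenly - never more than 5 mm higher at one end than at the other - until both ends stand 8 to 10 mm above the base. Only the wedge may bear on the plate, not the gripper; then lay the wedge flat in the long empty compartment of the wooden tray and leave everything else where it is.

Things in the scene. Friction and masses are not known exactly. Their poses are not given: they have to be found in the camera images.
- base: Black steel base block, bolted down: 120 mm (its x) by 200 mm (its y), flat top 44 mm above the bench; foot 150 x 170 x 12 mm. Origin: centre of the underside, on the bench; z up. The plate sits on its middle, leaving a bare ledge of the top, 30 mm long and 120 mm wide, in front of the plate at each end, +y and -y: the wedge slides in along it. The dowels reach 15 mm above the top.
- plate: Aluminium plate on the base, same axes, 100 mm (x) by 140 mm (y) by 16 mm, origin: centre of its underside. Two stepped soft jaws on it reach 34 mm above its top, 50 mm from its middle along y. In the underside, mid-way along each end's edge, an open pry notch 44 mm wide, 6 mm high, 50 mm deep along y, floored by the base. A lifted end pivots on the other end and stays where left.
- plate_end_a (a point): Middle of the lower edge of the plate's +y end face, plate frame (0, 70, 0) mm. 44 mm above the bench when fully down: its height less 44 mm is how far this end is raised. Friction on the dowels and the weight resist: about 9 N upward (8 to 10) raises one end; pushing the wedge in takes about 10 to 16 N.
- plate_end_b (a point): The same point at the plate's -y end, plate frame (0, -70, 0) mm.
- wedge_grip (a point): Centre of the square grip block, 30 x 30 mm, that stands on the steel wedge's tail from 21 to 50 mm above its underside: mid-width, 35.5 mm above the underside, 125 mm from the tip. x to the tip, z up. Wedge: 155 mm long, 30 mm wide, 0.6 kg, flat below; 2 mm thick at the tip, rising evenly over 95 mm to 21 mm (1 mm in 5), then 21 mm over the 60 mm tail; block mid-way on the tail.
- wedge_tip (a point): Middle of the wedge's tip edge, 1 mm above the underside; same axes. With the underside on the base's top, the tip goes 20 mm past the plate's end before the wedge touches the plate; from there each 5 mm further raises that end 1 mm: 45 mm in = 5 mm raised, 60 mm in = 8 mm raised.
- wedge: The wedge as a whole; origin at the underside's centre, half-way along, x to the tip.
- tray_bay (a point): Centre of the floor of the wooden tray's long empty compartment, inside 199 mm (x) by 102 mm (y), floor 8 mm above the bench. The tray is fixed, 215 mm (x) by 170 mm (y), walls 34 mm high; its narrower +y compartment is full of small jaws. The wedge fits in the bay along its x, either way round.
- parallel: Loose bystander near the wedge: plain steel bar 150 x 30 x 18 mm, no taper. Origin at the underside's centre, x along it.
- strap: Loose bystander near the wedge: slotted steel strap clamp 150 x 34 x 20 mm. Origin at the underside's centre, x along it.
- jaw_a: Loose bystander: black stepped chuck jaw standing on the bench, 50 x 40 mm, 95 mm high, behind the base near the +y ledge. Origin at the underside's centre.
- jaw_b: Loose bystander: the same, behind the base near the -y ledge.
- vee: Loose bystander: steel vee block 50 x 50 x 46 mm behind the base. Origin at the underside's centre.
- step_a: Loose bystander: black serrated step block (a small staircase) 60 x 32 x 36 mm, far left beyond the tray. Origin at the underside's centre.
- step_b: Loose bystander: the same, far right beyond the bars.
There are look-alikes about, which are no part of the job. What is shaped like the base but pink is not meant.

How it is judged (in metres and radians):
On the way, in this order (a step that is already met when the one before it is completed fails the run):
1. one end of the plate eased up with the wedge (z of any of plate_end_a, plate_end_b in the frame of base above 0.0465 m and contact force between wedge and plate above 0.3 N), for 0.1 s.
2. both ends up at least 2.5 mm (z of each of plate_end_a, plate_end_b in the frame of base above 0.0465 m), for 0.1 s.
3. both ends up at least 7 mm (z of each of plate_end_a, plate_end_b in the frame of base above 0.051 m), for 0.1 s.
At the end, for the whole second after the job is handed in: Both ends of the plate stand 7 to 11.5 mm above where they were seated (44 mm above the bench), and the wedge lies flat, right way up (within 0.08 rad), at rest on the floor of the tray's long empty compartment (all of step 3 and z of each of plate_end_a, plate_end_b in the frame of base below 0.0555 m and x of wedge_grip in the frame of tray_bay between -0.075 and 0.075 m and y of wedge_grip in the frame of tray_bay between -0.045 and 0.045 m and z of wedge_grip in the frame of tray_bay below 0.039 m and angle between wedge_grip's own z axis and vertical below 0.08 rad and linear speed of wedge below 0.02 m/s); the robot touches nothing.
It fails at once if the plate cocked: one end more than 6.5 mm higher than the other (angle between plate_end_a's own z axis and vertical above 0.046 rad).
It fails at once if the gripper bore on the plate (contact force between the arm and plate above 4 N).
It fails at once if the gripper's fingers bore on the plate (contact force between the fingers and plate above 4 N).
It fails at once if another thing was shifted more than 20 mm (distance of any of parallel, strap, jaw_a, jaw_b, vee, step_a, step_b from where it was at the start of the episode above 0.02 m).
It also fails if it takes over 72 s, if anything falls off the work surface, if the arm or the gripper's body presses on something with over 40 N, if the wrist force passes 120 N, or if a joint passes its speed limit or range.

ROBOT

A 6-joint arm with a two-finger parallel gripper is mounted at the origin on the work surface. World frame = base frame: x ahead of the robot, y to its left, z up, the work surface at z = 0. Lengths are in m, angles in degrees, forces in N, time in s.
With the tool pointing down it reaches from about 0.325 to 0.775 m from the base axis. Payload 5.5 kg.
Tool frame: the origin (TCP) lies midway between the tips of the shut fingers; the grasp point (between the pads) lies 19 mm behind it; z points along the fingers, x is the direction in which the jaws open and shut, and the axes are right-handed (so a half turn about z gives the same grasp; the last joint's range is limited). The gripper opens to 85 mm and grips with 20 to 120 N. Pads are 22 mm wide; open, the fingers measure 114 mm over their backs; the gripper's body (76 mm by 85 mm) begins 54 mm behind the grasp point. The pads swing forward as they close: fully open they stand 13 mm farther back than shut.
Start: joints at [69.689, 5.22, 70.514, -0, 104.267, -3.249], TCP at [0.176, 0.574, 0.192] pointing down, gripper open.
Joint ranges: [-164.24, 164.24], [-49.07, 125.15], [9.68, 141.18], [-86.29, 266.29], [3.28, 154.24], [-151.56, 151.56]. Speed limits (degrees/s): [147.25, 147.25, 172.46, 180, 180, 180].

INTERFACE

Orientations are given as [roll, pitch, yaw] about the fixed x, y, z axes, in that order (R = Rz(yaw) Ry(pitch) Rx(roll)).
In Python, from cell import robot gives the robot as it stands. The module is installed in compiled form; this text tells all that it offers.
- The arm moves only by the tool arm_command, never from a script. Its argument "steps" is a list of rows, each a list of 4 numbers: the shift along the tool's x, y, z in units of 40 mm (1.0 is 40 mm), then the turn about the tool's z in units of 5 degrees (1.0 is 5 degrees). In form: [[x, y, z, turn], ...]. A call has 1 to 8 rows; each row shifts and turns the commanded pose from where the row before left it, along the tool's axes as they then stand; what a row does not reach is not made up. A row lasts 1/12 s, in which the tool goes at most 41.7 mm and 7.16 degrees, less where a joint would pass 70% of its speed; a pose out of reach is approached as far as the arm can. A call is refused whole if a number of a shift passes 1 or a number of a turn 1, either way. A call with a gripper value outside its range is refused whole. "hand" is the finger opening in mm, from 0 to 85.4, set as the call begins (left out, the last holds). The fingers move at their own pace and stop on an object; "grip_force" is the grip in N (left out, the last holds). Time passes only in rows, so rows that do not move let the fingers close. It gives the time, the measured TCP pose, the force and the opening at its end, in the units of the state.
- robot.get_state(): the state, without advancing time (a new reading comes with each control period).
- robot.camera(name): name is "scene" or "top" or "wrist"; returns a dict with "pixels" (400x640x3 uint8, red, green, blue), "fx", "fy", "cx", "cy" (pixels), "R" (3x3) and "t" (3): a world point X has camera coordinates R X + t; the wrist camera has in their place "mount" (4x4, takes a point from camera to tool coordinates, whose origin is the TCP and whose axes are the tool frame's). Camera axes: x right, y down, z forward; pixel columns grow to the right and rows downward; lengths in m; the calibration is good to about 2 mm. A picture is of the moment at which its call begins: read the wrist's pose just before it. There is no depth.
- robot.job_done(): hands the job in, once; it reports no verdict.
Trained networks look in a picture, given as the dict that the camera call returned (one of the last four; its "shot" number tells which), for a name from the list of things; names that differ only in an ending like _2 or _b are one class to them, and where a whole thing is asked for, a point or a joint stands for the part that bears it (a point fixed in the world has none). Each returns a list of dicts, best first, with "confidence" (0 to 1); they miss things now and then, are a little off and sometimes report something else, mostly with a low value. They report only what shows in the picture. A call takes as long as a camera call. They do not tell look-alikes from the thing itself.
- robot.search_frame(picture, query): "position" ([column, row] in pixels, amid what is visible of it).
- robot.regions_of(picture, query): "mask" (400x640 bool, what is visible of it) and "position" ([column, row] in pixels, amid what is visible of it).
The state is a dict: "clock": time; "q": joint angles; "joint_vel": joint speeds; "tau": joint torques, N m; "position": TCP position; "ee_rot": TCP orientation; "wrist_force": force on the tool from outside, world axes, zero at the start; "ft_torque": the same for the moment, N m; "gripper_width": finger opening in m.
Only numpy, scipy, OpenCV 4.12 (cv2) and the standard library are available. Lean on these libraries where they do the work, as an engineer would, in place of code of your own. Each camera call takes 0.05 s, during which the arm holds its last target.

## Working session

There is one attempt and no reset: what is moved stays moved. The work goes in short steps, Python scripts to look and compute and a tool call to move; the robot and the scene stay as the last step left them, time stands still between calls to the robot, and variables do not carry over. Pictures are saved under pics/ and viewed, and the job is handed in when it is done.

Besides the shell and the picture viewer there is one more tool, called by a JSON object that holds its "fn" and its "kwargs". arm_command: Moves the arm, as the interface text tells. Its arguments: {"type":"object","properties":{"steps":{"type":"array","items":{"type":"array","items":{"type":"number"}}},"hand":{"type":"number"},"grip_force":{"type":"number"}},"required":["steps"]}

```bash
mkdir -p pics; python3 - <<'E'
from cell import robot
import cv2
s=robot.get_state();print(s)
for n in ["scene","top","wrist"]:
    p=robot.camera(n)
    cv2.imwrite(f"pics/a_{n}.png",p["pixels"][:,:,::-1])
    print(n,{k:v for k,v in p.items() if k!="pixels"})
E
```

```text
{'clock': 0.0, 'q': array([ 6.96890293e+01,  5.26421995e+00,  7.05828295e+01, -6.26248461e-04,
        1.04266869e+02, -3.24981300e+00]), 'joint_vel': array([-0.02477155,  0.03110007, -0.02558332,  0.02620854, -0.02556264,
        0.03172366]), 'tau': array([-1.99659717e-04, -4.58721900e+01, -4.18030071e+01, -4.22260950e-05,
        1.15144352e-02, -7.43718431e-06]), 'position': array([0.17592527, 0.57324665, 0.19042997]), 'ee_rot': array([-1.79994148e+02,  1.13769981e-01,  7.29386944e+01]), 'wrist_force': array([ 0.38927348,  0.2107952 , -0.07412261]), 'ft_torque': array([ 0.0801925 , -0.00946582,  0.01858522]), 'gripper_width': 0.08543586211066487}
scene {'fx': 391.8206416465123, 'fy': 391.8206416465123, 'cx': 312.0044244289445, 'cy': 202.06733103316222, 'R': array([[-0.1247602 ,  0.99213032,  0.01059778],
       [ 0.82131019,  0.10926059, -0.55992115],
       [-0.55667267, -0.06115181, -0.82847812]]), 't': array([ 0.10386448, -0.35961015,  1.38907245]), 'shot': 1}
top {'fx': 437.45263325613513, 'fy': 437.45263325613513, 'cx': 318.10746438250186, 'cy': 197.27561375105844, 'R': array([[ 0.04379389, -0.99903755, -0.0024624 ],
       [-0.97823889, -0.04238155, -0.20310705],
       [ 0.20280721,  0.01130367, -0.97915344]]), 't': array([-0.03846179,  0.45849726,  1.17965595]), 'shot': 2}
wrist {'fx': 319.4174940593212, 'fy': 319.4174940593212, 'cx': 321.6974225172891, 'cy': 195.49881460256722, 'mount': array([[ 9.99999918e-01,  3.45874593e-04,  2.10396007e-04,
         2.92921684e-04],
       [-3.92435534e-04,  9.55834036e-01,  2.93906687e-01,
        -7.61090517e-02],
       [-9.94488086e-05, -2.93906746e-01,  9.55834094e-01,
        -1.82647650e-01],
       [ 0.00000000e+00,  0.00000000e+00,  0.00000000e+00,
         1.00000000e+00]]), 'shot': 3}
```

View pics/a_scene.png

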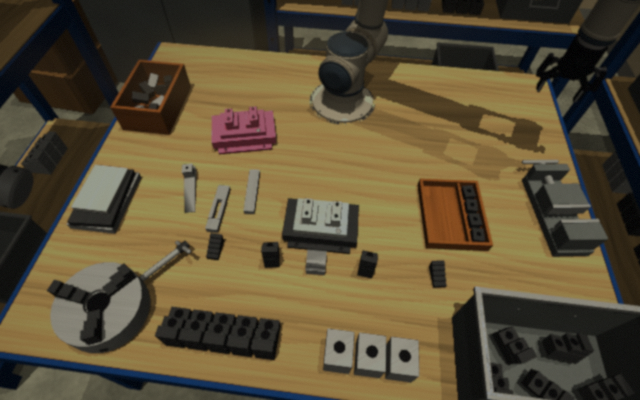

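View pics/a_top.png

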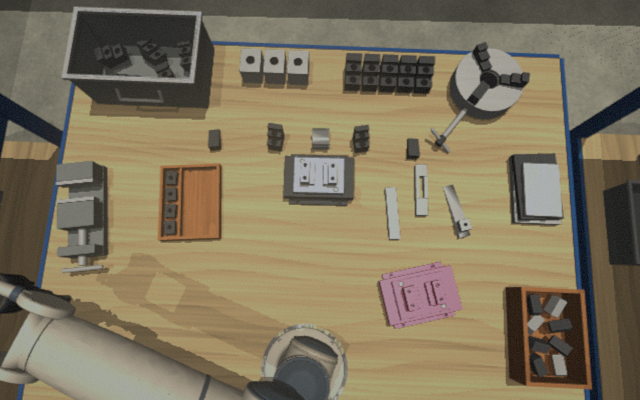

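View pics/a_wrist.png

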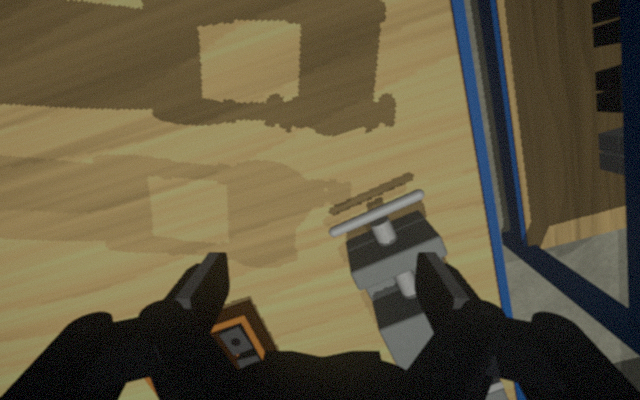

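```bash
cat > h.py <<'E'
from cell import robot
import cv2,numpy as np
from scipy.spatial.transform import Rotation as Ro
def Tw(s):
    M=np.eye(4);M[:3,:3]=Ro.from_euler('xyz',s['ee_rot'],degrees=True).as_matrix();M[:3,3]=s['position'];return M
def cam(name):
    s=robot.get_state();p=robot.camera(name)
    if name=='wrist':
        C=Tw(s)@p['mount'];p['R']=C[:3,:3].T;p['t']=-p['R']@C[:3,3]
    return p
def toz(p,uv,z):
    uv=np.atleast_2d(uv).astype(float)
    d=np.c_[(uv[:,0]-p['cx'])/p['fx'],(uv[:,1]-p['cy'])/p['fy'],np.ones(len(uv))]@p['R']
    c=-p['R'].T@p['t']
    return c+d*((z-c[2])/d[:,2])[:,None]
def proj(p,X):
    c=np.atleast_2d(X)@p['R'].T+p['t']
    return np.c_[c[:,0]/c[:,2]*p['fx']+p['cx'],c[:,1]/c[:,2]*p['fy']+p['cy']]
def save(p,fn,crop=None,k=1):
    im=p['pixels'][:,:,::-1]
    if crop: im=im[crop[1]:crop[3],crop[0]:crop[2]]
    cv2.imwrite('pics/'+fn,cv2.resize(im,None,fx=k,fy=k,interpolation=cv2.INTER_CUBIC))
E
python3 - <<'E'
from h import *
p=cam('top')
hs=dict(wedge=.01,wedge_grip=.05,wedge_tip=.001,base=.044,plate=.06,tray_bay=.008,parallel=.018,strap=.02,jaw_a=.095,vee=.046,step_a=.036)
for n,z in hs.items():
    for r in robot.regions_of(p,n)[:3]:
        m=r['mask'].astype(np.uint8);rc=cv2.minAreaRect(np.argwhere(m)[:,::-1].astype(np.float32))
        print(n,round(r['confidence'],2),np.round(r['position']),m.sum(),np.round(toz(p,r['position'],z)[0],3),np.round(rc[0]),np.round(rc[1]),round(rc[2]))
save(p,'b1.png',(380,150,490,250),7)
save(p,'b2.png',(260,110,380,210),6)
E
```

```text
wedge 0.57 [458. 215.] 683 [ 0.432 -0.42   0.01 ] [458. 210.] [54. 16.] 72
wedge_grip 0.96 [459. 216.] 674 [ 0.423 -0.412  0.05 ] [458. 210.] [54. 16.] 74
wedge_tip 0.95 [461. 212.] 612 [ 0.443 -0.431  0.001] [458. 210.] [53. 16.] 74
wedge_tip 0.17 [322. 177.] 1722 [ 0.53  -0.026  0.001] [318. 176.] [35. 49.] 90
base 0.79 [321. 178.] 3450 [ 0.515 -0.025  0.044] [319. 180.] [71. 50.] 1
base 0.73 [418. 293.] 3969 [ 0.21  -0.298  0.044] [420. 294.] [56. 75.] 78
plate 0.98 [421. 294.] 1952 [ 0.206 -0.301  0.06 ] [422. 295.] [39. 53.] 78
plate 0.72 [319. 176.] 1788 [ 0.519 -0.019  0.06 ] [318. 176.] [35. 51.] 90
tray_bay 0.57 [190. 201.] 4727 [0.441 0.351 0.008] [190. 202.] [76. 63.] 90
tray_bay 0.27 [321. 138.] 394 [ 0.65  -0.017  0.008] [321. 138.] [21. 18.] 90
parallel 0.72 [396. 216.] 626 [ 0.422 -0.241  0.018] [392. 213.] [54. 12.] 84
strap 0.91 [418. 193.] 629 [ 0.49  -0.306  0.02 ] [421. 190.] [14. 50.] 2
strap 0.55 [359. 140.] 419 [ 0.643 -0.132  0.02 ] [361. 138.] [27. 16.] 90
jaw_a 0.77 [273. 140.] 409 [0.605 0.112 0.095] [275. 137.] [26. 16.] 90
jaw_a 0.56 [361. 139.] 424 [ 0.619 -0.13   0.095] [361. 138.] [27. 16.] 90
vee 0.8 [322. 140.] 345 [ 0.629 -0.023  0.046] [320. 139.] [20. 17.] 90
step_a 0.83 [412. 149.] 277 [ 0.617 -0.285  0.036] [412. 148.] [21. 13.] 90
step_a 0.57 [213. 138.] 240 [0.624 0.296 0.036] [215. 140.] [19. 12.] 90
```

View pics/b1.png

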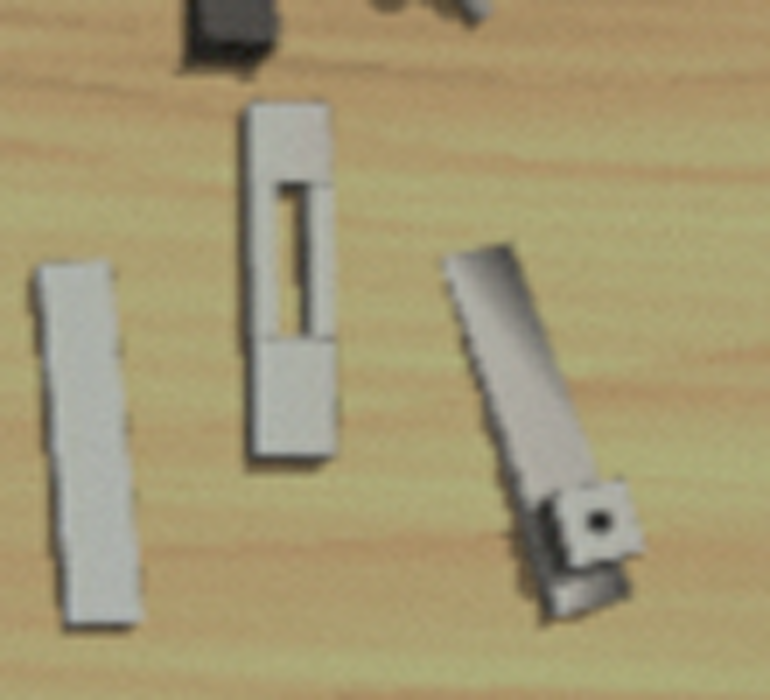

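View pics/b2.png

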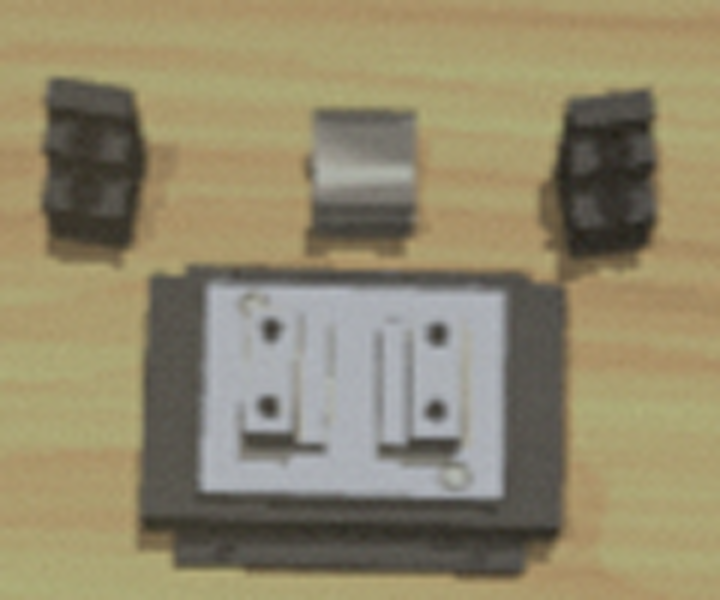

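```bash
python3 - <<'E'
from h import *
p=cam('top')
f=lambda c,k,o,z:toz(p,np.array(c)/k+np.array(o),z)
g=f([[600,521]],7,(380,150),.05)[0];t=f([[479,252]],7,(380,150),.002)[0];e=f([[588,607]],7,(380,150),.0105)[0]
print(g,t,e,np.linalg.norm((g-t)[:2]),np.degrees(np.arctan2(*(t-g)[:2][::-1])))
P=f([[207,283],[507,291],[200,492],[504,498]],6,(260,110),.06);print(P.round(4),P.mean(0))
B=f([[152,275],[565,285],[142,528],[560,530]],6,(260,110),.044);print(B.round(4),B.mean(0))
save(p,'b3.png',(150,155,230,250),6)
E
```

```text
[ 0.40030251 -0.42874915  0.05      ] [ 0.51916791 -0.39698951  0.002     ] [ 0.37115704 -0.43610501  0.0105    ] 0.12303519402948963 14.959403180053465
[[ 0.5699  0.0532  0.06  ]
 [ 0.572  -0.0882  0.06  ]
 [ 0.469   0.0509  0.06  ]
 [ 0.4723 -0.09    0.06  ]] [ 0.52081256 -0.01853427  0.06      ]
[[ 0.5776  0.0808  0.044 ]
 [ 0.5811 -0.1165  0.044 ]
 [ 0.4541  0.0782  0.044 ]
 [ 0.4616 -0.1174  0.044 ]] [ 0.51858699 -0.01873922  0.044     ]
```

View pics/b3.png

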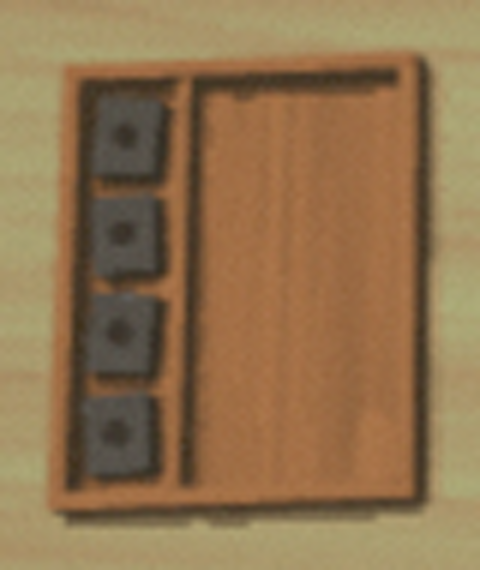

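```bash
cat >> h.py <<'E'
def plan(pts,start=None,rot=1.0,step=0.9,rnd=2):
    """pts: list of (x,y,z,yaw_deg[,maxstep units]) ; prints rows"""
    if start is None:
        s=robot.get_state();start=(*s['position'],s['ee_rot'][2])
    c=np.array(start[:3],float);yaw=start[3];rows=[]
    for q in pts:
        st=q[4] if len(q)>4 else step
        d=np.array(q[:3])-c;dy=(q[3]-yaw+180)%360-180
        if len(q)>5: dy=q[5]
        n=max(1,int(np.ceil(np.abs(np.linalg.norm(d))/.04/st-1e-6)),int(np.ceil(abs(dy)/5/rot-1e-6)))
        for i in range(n):
            k=n-i
            rem=np.array(q[:3])-c
            w=rem/k;a=np.radians(yaw)
            r=np.round([(w[0]*np.cos(a)+w[1]*np.sin(a))/.04,(w[0]*np.sin(a)-w[1]*np.cos(a))/.04,-w[2]/.04,dy/n/5],rnd)
            rows.append(r.tolist())
            x,y,z=r[:3]*.04
            c=c+[x*np.cos(a)+y*np.sin(a),x*np.sin(a)-y*np.cos(a),-z];yaw+=r[3]*5
    print(len(rows),'end',c.round(4),round(yaw,2))
    for i in range(0,len(rows),8): print(str(rows[i:i+8]).replace(' ',''))
E
python3 - <<'E'
from h import *
plan([(.45,.25,.2,33),(.45,-.05,.2,15),(.39,-.43,.2,15)])
E
```

```text
32 end [ 0.39   -0.4299  0.2   ] 15.19
[[-0.48,0.74,-0.02,-0.67],[-0.43,0.77,-0.02,-0.67],[-0.39,0.79,-0.02,-0.67],[-0.34,0.82,-0.02,-0.67],[-0.29,0.83,-0.02,-0.67],[-0.24,0.85,-0.02,-0.67],[-0.19,0.86,-0.01,-0.67],[-0.14,0.87,-0.02,-0.67]]
[[-0.09,0.88,-0.01,-0.67],[-0.04,0.89,-0.02,-0.67],[0.01,0.88,-0.01,-0.67],[0.06,0.88,-0.02,-0.67],[-0.45,0.7,0.0,-0.39],[-0.43,0.72,0.0,-0.39],[-0.4,0.73,0.0,-0.39],[-0.38,0.74,0.0,-0.39]]
[[-0.35,0.76,0.0,-0.39],[-0.32,0.77,0.0,-0.39],[-0.3,0.78,0.0,-0.39],[-0.27,0.78,0.0,-0.39],[-0.24,0.8,0.0,-0.39],[-0.36,0.8,0.0,-0.0],[-0.36,0.8,0.0,-0.0],[-0.36,0.8,0.0,-0.0]]
[[-0.36,0.8,0.0,-0.0],[-0.36,0.8,0.0,-0.0],[-0.36,0.8,0.0,-0.0],[-0.36,0.79,0.0,-0.0],[-0.36,0.8,0.0,-0.0],[-0.35,0.79,0.0,-0.0],[-0.36,0.8,0.0,-0.0],[-0.35,0.79,0.0,-0.0]]
```

```bash
sed -i 's#-w\[2\]/.04,dy/n/5\]#-w[2]/.04,-dy/n/5]#; s#yaw+=r\[3\]\*5#yaw-=r[3]*5#' h.py
python3 - <<'E'
from h import *
plan([(.45,.25,.2,33),(.45,-.05,.2,15),(.39,-.43,.2,15)])
E
```

```text
32 end [ 0.39   -0.4299  0.2   ] 15.19
[[-0.48,0.74,-0.02,0.67],[-0.43,0.77,-0.02,0.67],[-0.39,0.79,-0.02,0.67],[-0.34,0.82,-0.02,0.67],[-0.29,0.83,-0.02,0.67],[-0.24,0.85,-0.02,0.67],[-0.19,0.86,-0.01,0.67],[-0.14,0.87,-0.02,0.67]]
[[-0.09,0.88,-0.01,0.67],[-0.04,0.89,-0.02,0.67],[0.01,0.88,-0.01,0.67],[0.06,0.88,-0.02,0.67],[-0.45,0.7,0.0,0.39],[-0.43,0.72,0.0,0.39],[-0.4,0.73,0.0,0.39],[-0.38,0.74,0.0,0.39]]
[[-0.35,0.76,0.0,0.39],[-0.32,0.77,0.0,0.39],[-0.3,0.78,0.0,0.39],[-0.27,0.78,0.0,0.39],[-0.24,0.8,0.0,0.39],[-0.36,0.8,0.0,0.0],[-0.36,0.8,0.0,0.0],[-0.36,0.8,0.0,0.0]]
[[-0.36,0.8,0.0,0.0],[-0.36,0.8,0.0,0.0],[-0.36,0.8,0.0,0.0],[-0.36,0.79,0.0,0.0],[-0.36,0.8,0.0,0.0],[-0.35,0.79,0.0,0.0],[-0.36,0.8,0.0,0.0],[-0.35,0.79,0.0,0.0]]
```

{"fn": "arm_command", "kwargs": {"steps": [[-0.48, 0.74, -0.02, 0.67], [-0.43, 0.77, -0.02, 0.67], [-0.39, 0.79, -0.02, 0.67], [-0.34, 0.82, -0.02, 0.67], [-0.29, 0.83, -0.02, 0.67], [-0.24, 0.85, -0.02, 0.67], [-0.19, 0.86, -0.01, 0.67], [-0.14, 0.87, -0.02, 0.67]], "hand": 85}}

```text
clock: 1.47
position: [0.3593, 0.3568, 0.1978]
ee_rot: [180.0, -0.0, 46.0]
wrist_force: [0.6, 0.5, -0.0]
gripper_width: 0.0849
```

{"fn": "arm_command", "kwargs": {"steps": [[-0.09, 0.88, -0.01, 0.67], [-0.04, 0.89, -0.02, 0.67], [0.01, 0.88, -0.01, 0.67], [0.06, 0.88, -0.02, 0.67], [-0.45, 0.7, 0.0, 0.39], [-0.43, 0.72, 0.0, 0.39], [-0.4, 0.73, 0.0, 0.39], [-0.38, 0.74, 0.0, 0.39]]}}

```text
clock: 2.13
position: [0.4495, 0.1151, 0.2]
ee_rot: [180.0, -0.0, 24.8]
wrist_force: [-0.3, -0.3, 0.9]
gripper_width: 0.0851
```

{"fn": "arm_command", "kwargs": {"steps": [[-0.35, 0.76, 0.0, 0.39], [-0.32, 0.77, 0.0, 0.39], [-0.3, 0.78, 0.0, 0.39], [-0.27, 0.78, 0.0, 0.39], [-0.24, 0.8, 0.0, 0.39], [-0.36, 0.8, 0.0, 0.0], [-0.36, 0.8, 0.0, 0.0], [-0.36, 0.8, 0.0, 0.0]]}}

```text
clock: 2.8
position: [0.4331, -0.1556, 0.2002]
ee_rot: [180.0, -0.0, 15.2]
wrist_force: [1.7, -0.4, 0.2]
gripper_width: 0.085
```

{"fn": "arm_command", "kwargs": {"steps": [[-0.36, 0.8, 0.0, 0.0], [-0.36, 0.8, 0.0, 0.0], [-0.36, 0.8, 0.0, 0.0], [-0.36, 0.79, 0.0, 0.0], [-0.36, 0.8, 0.0, 0.0], [-0.35, 0.79, 0.0, 0.0], [-0.36, 0.8, 0.0, 0.0], [-0.35, 0.79, 0.0, 0.0]]}}

```text
clock: 3.47
position: [0.3894, -0.4316, 0.2001]
ee_rot: [180.0, -0.0, 15.2]
wrist_force: [0.4, 0.5, 1.0]
gripper_width: 0.0849
```

```bash
python3 - <<'E'
from h import *
p=cam('wrist');s=robot.get_state();print(s['clock'],s['position'],s['ee_rot'],s['q'])
save(p,'c1.png')
for n in ['wedge_grip','wedge_tip']:
  for r in robot.search_frame(p,n)[:2]: print(n,r,toz(p,r['position'],.0355 if n[-1]=='p' and 'grip' in n else .001))
E
```

```text
3.5167 [ 0.38731556 -0.4368022   0.19813147] [1.79927218e+02 1.74101792e-01 1.49234504e+01] [-51.65202988   2.79654391  72.38398848  -0.19518119 104.82181451
 -66.6255171 ]
wedge_grip {'position': [368.2, 162.9], 'confidence': 0.97} [[ 0.43637729 -0.41202713  0.0355    ]]
wedge_grip {'position': [561.8, 93.8], 'confidence': 0.73} [[ 0.60772801 -0.29025669  0.0355    ]]
wedge_tip {'position': [366.3, 163.2], 'confidence': 0.75} [[ 0.44096678 -0.41831297  0.001     ]]
```

View pics/c1.png

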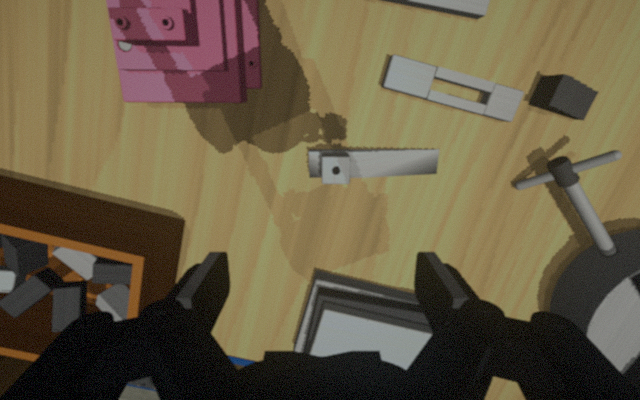

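```bash
python3 - <<'E'
from h import *
p=cam('wrist');s=robot.get_state();print(s['position'],s['ee_rot'],s['joint_vel'].round(2))
save(p,'c2.png',(280,120,480,220),4)
E
```

```text
[ 0.38958933 -0.43041437  0.1992742 ] [-1.79916099e+02  1.55384409e-02  1.50926301e+01] [ 1.83 -1.93  0.73  0.34  0.32  0.16]
```

View pics/c2.png

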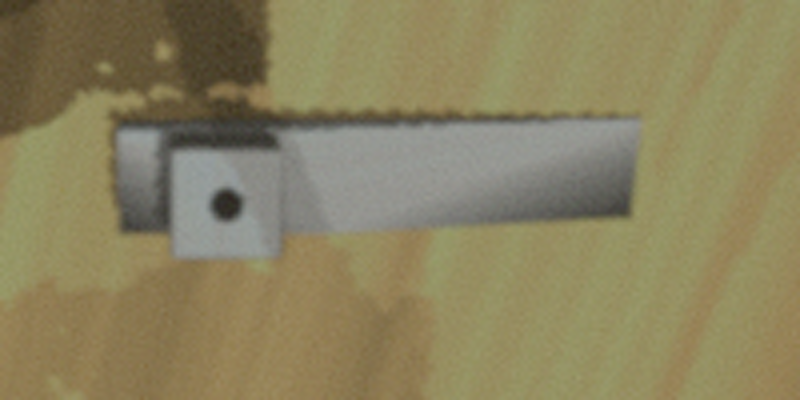

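```bash
python3 - <<'E'
from h import *
p=cam('wrist');s=robot.get_state();print(s['position'],s['ee_rot'][2],s['joint_vel'].round(2))
g=toz(p,[336.75,171],.05)[0];t=toz(p,[438.75,161.5],.002)[0];print(g,t,np.linalg.norm((g-t)[:2]),np.degrees(np.arctan2(*(t-g)[:2][::-1])))
E
```

```text
[ 0.39001689 -0.42966929  0.19986076] 15.1648687282378 [ 1.29 -1.44  0.46  0.03 -0.05  0.  ]
[ 0.40389516 -0.42530084  0.05      ] [ 0.52426902 -0.39179839  0.002     ] 0.12494911557875726 15.552945976418776
```

```bash
python3 - <<'E'
from h import *
plan([(.4025,-.427,.08,15.2),(.4025,-.427,.024,15.2,.4)],start=(.39,-.4299,.2,15.19))
E
```

```text
8 end [ 0.4025 -0.4269  0.024 ] 15.19
[[0.08,0.0,0.75,-0.0],[0.08,0.0,0.75,-0.0],[0.08,0.01,0.75,-0.0],[0.08,0.0,0.75,-0.0],[0.0,0.0,0.35,-0.0],[0.0,0.0,0.35,-0.0],[0.0,0.0,0.35,-0.0],[0.0,0.0,0.35,-0.0]]
```

{"fn": "arm_command", "kwargs": {"steps": [[0.08, 0.0, 0.75, 0], [0.08, 0.0, 0.75, 0], [0.08, 0.01, 0.75, 0], [0.08, 0.0, 0.75, 0], [0.0, 0.0, 0.35, 0], [0.0, 0.0, 0.35, 0], [0.0, 0.0, 0.35, 0], [0.0, 0.0, 0.35, 0]], "hand": 65}}

```text
clock: 4.38
position: [0.4033, -0.4274, 0.0248]
ee_rot: [179.8, -0.1, 15.2]
wrist_force: [-0.2, -0.5, 0.7]
gripper_width: 0.0651
```

{"fn": "arm_command", "kwargs": {"steps": [[0, 0, 0, 0], [0, 0, 0, 0], [0, 0, 0, 0]]}}

```text
clock: 4.63
position: [0.4029, -0.4276, 0.0253]
ee_rot: [179.9, -0.0, 15.2]
wrist_force: [0.5, 0.5, 0.7]
gripper_width: 0.065
```

{"fn": "arm_command", "kwargs": {"steps": [[0, 0, 0, 0], [0, 0, 0, 0], [0, 0, 0, 0], [0, 0, 0, 0], [0, 0, 0, 0], [0, 0, 0, 0], [0, 0, 0, 0], [0, 0, 0, 0]], "hand": 20, "grip_force": 80}}

```text
clock: 5.3
position: [0.4025, -0.4269, 0.0239]
ee_rot: [-180.0, 0.0, 15.2]
wrist_force: [0.7, -0.1, 0.2]
gripper_width: 0.0202
```

{"fn": "arm_command", "kwargs": {"steps": [[0, 0, 0, 0], [0, 0, 0, 0], [0, 0, 0, 0], [0, 0, 0, 0]]}}

```text
clock: 5.63
position: [0.4025, -0.4269, 0.024]
ee_rot: [-180.0, 0.0, 15.2]
wrist_force: [-0.7, -0.8, -0.1]
gripper_width: 0.0199
```

```bash
python3 - <<'E'
from h import *
p=cam('wrist');s=robot.get_state();print(s['position'],s['ee_rot'],s['wrist_force'],s['gripper_width'])
save(p,'c3.png')
E
```

```text
[ 0.40248594 -0.4269126   0.02397977] [1.79998007e+02 2.28492453e-03 1.51864658e+01] [0.44420049 0.43383736 0.89012667] 0.019934661879559928
```

View pics/c3.png

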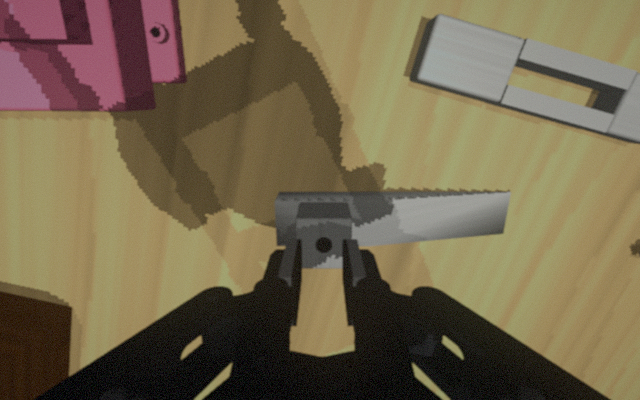

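```bash
python3 - <<'E'
from h import *
p=cam('wrist')
print(toz(p,[323,244],.05),proj(p,[[.4025,-.4269,.024],[.4025,-.4269,.05]]))
save(p,'c4.png',(250,170,410,290),5)
E
```

```text
[[ 0.40243589 -0.42648119  0.05      ]] [[322.79816975 226.08495064]
 [322.90993925 244.71192198]]
```

View pics/c4.png

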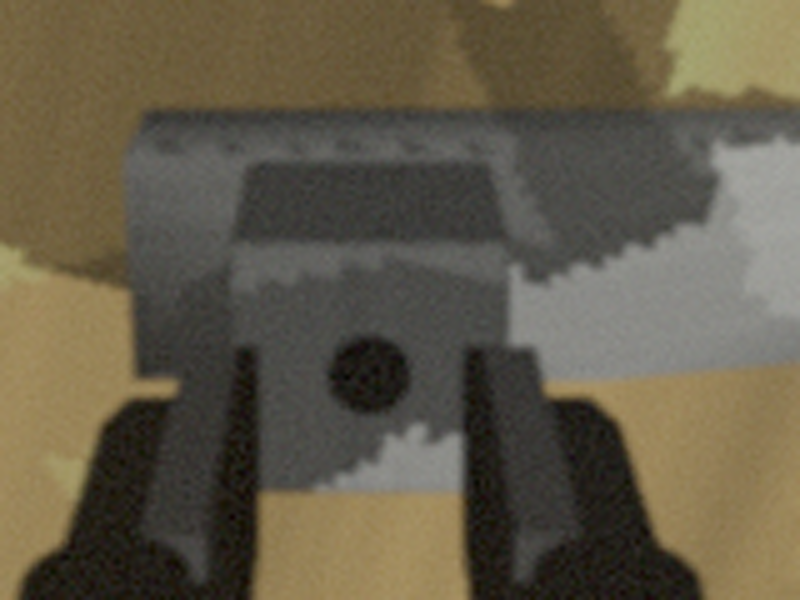

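```bash
python3 - <<'E'
from h import *
p=cam('scene');save(p,'c5.png',(130,100,290,220),5)
p=cam('top');save(p,'c6.png',(400,150,520,250),6)
print(proj(p,[[.4025,-.4269,.024]]))
E
```

```text
[[462.01208013 224.94075439]]
```

View pics/c5.png

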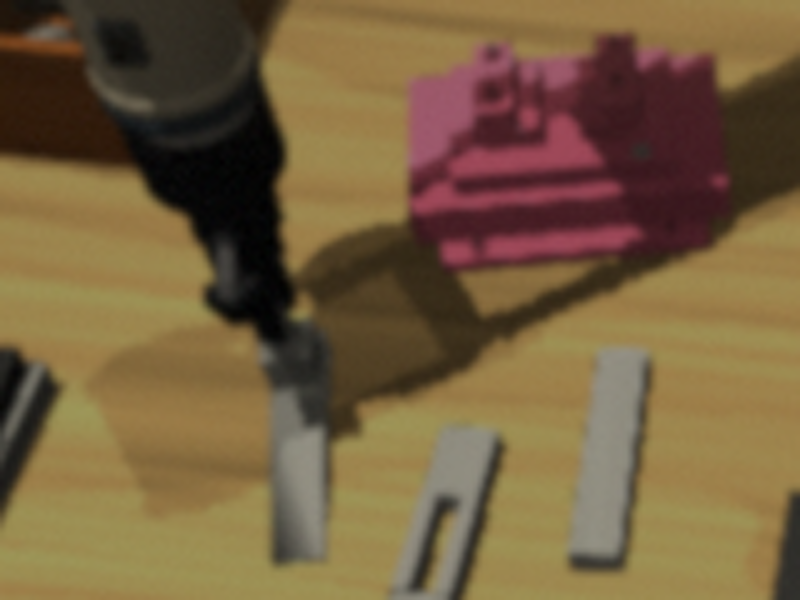

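View pics/c6.png

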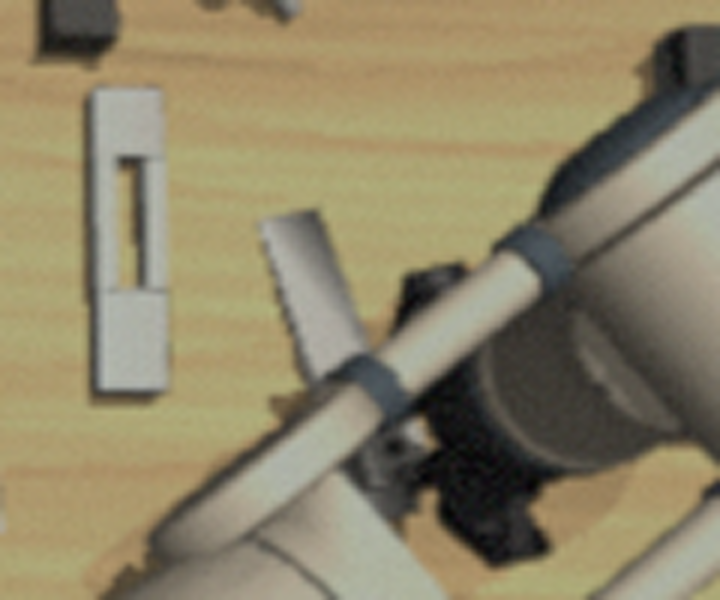

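```bash
python3 - <<'E'
from h import *
p=cam('scene')
for z in (.024,.043,.067,.09):print(z,(proj(p,[[.4025,-.4269,z]])[0]-[130,100])*5)
s=robot.get_state();print(s['q'])
save(p,'c7.png',(160,140,220,185),13)
E
```

```text
0.024 [291.73557578 361.2767489 ]
0.043 [283.65415837 341.20887264]
0.067 [273.12581944 315.06477042]
0.09 [262.68429678 289.13625145]
[-5.00088349e+01  5.02305480e+00  8.77708170e+01 -1.48166126e-03
  8.72077622e+01 -6.51966712e+01]
```

View pics/c7.png

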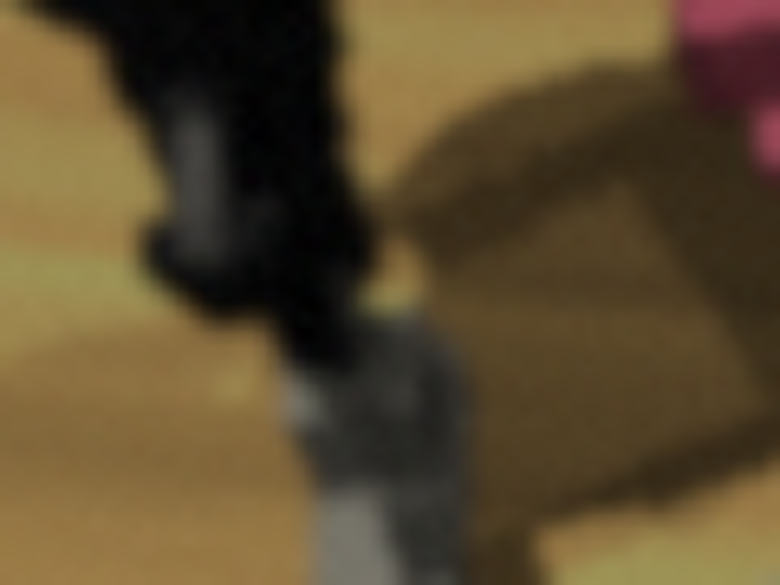

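{"fn": "arm_command", "kwargs": {"steps": [[0, 0, 0, 0], [0, 0, 0, 0], [0, 0, 0, 0], [0, 0, 0, 0], [0, 0, 0, 0]], "hand": 60}}

```text
clock: 6.3
position: [0.4025, -0.4269, 0.024]
ee_rot: [180.0, -0.0, 15.2]
wrist_force: [-1.1, -0.3, -0.8]
gripper_width: 0.06
```

{"fn": "arm_command", "kwargs": {"steps": [[0, 0, 0.05, 0], [0, 0, 0.05, 0], [0, 0, 0.05, 0], [0, 0, 0, 0], [0, 0, 0, 0]]}}

```text
clock: 6.72
position: [0.4023, -0.4267, 0.0176]
ee_rot: [-180.0, 0.0, 15.2]
wrist_force: [-0.6, 0.2, 0.2]
gripper_width: 0.0599
```

```bash
python3 - <<'E'
from h import *
p=cam('wrist');save(p,'c8.png',(200,160,440,330),3)
E
```

```text
(no output)
```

View pics/c8.png

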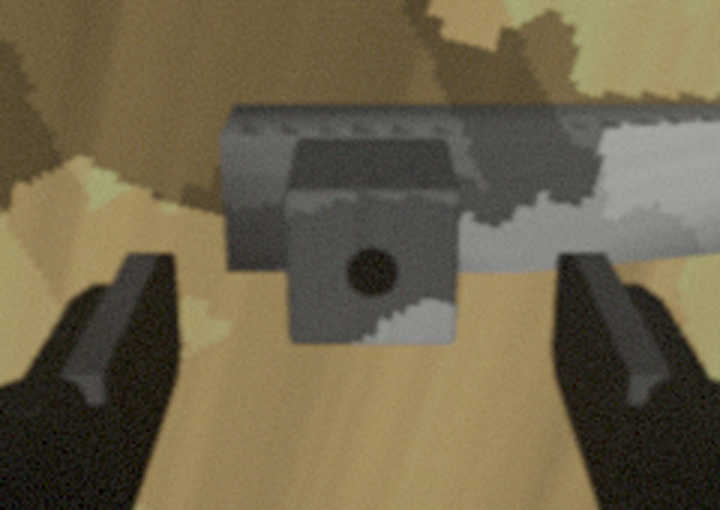

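{"fn": "arm_command", "kwargs": {"steps": [[0, 0, 0.15, 0], [0, 0, 0.15, 0], [0, 0, 0.15, 0], [0, 0, 0, 0], [0, 0, 0, 0]]}}

```text
clock: 7.18
position: [0.4021, -0.4264, -0.001]
ee_rot: [-179.9, 0.0, 15.2]
wrist_force: [0.0, -0.3, -0.7]
gripper_width: 0.0603
```

```bash
python3 - <<'E'
from h import *
p=cam('wrist');save(p,'c9.png',(200,160,440,330),3)
s=robot.get_state();print(s['position'],s['wrist_force'])
E
```

```text
[ 0.40231084 -0.42671739 -0.00045257] [-0.39777706  0.02460688 -0.25825151]
```

View pics/c9.png

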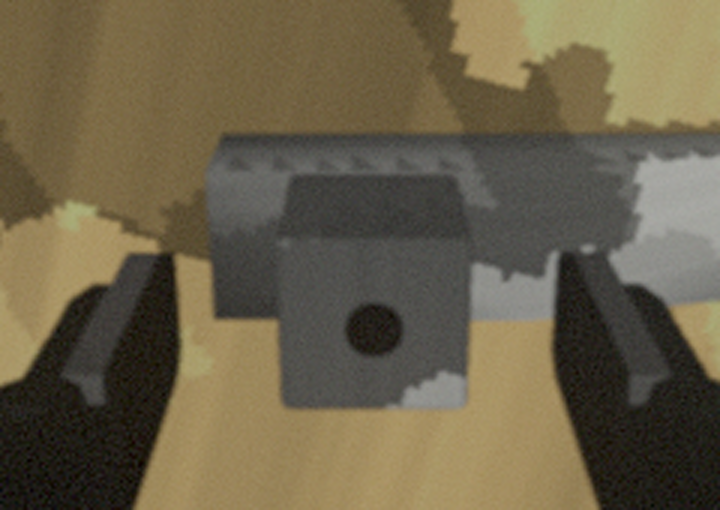

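{"fn": "arm_command", "kwargs": {"steps": [[0, 0, 0.1, 0], [0, 0, 0.1, 0], [0, 0, 0.1, 0], [0, 0, 0, 0], [0, 0, 0, 0]]}}

```text
clock: 7.65
position: [0.4022, -0.4266, -0.0126]
ee_rot: [-180.0, 0.0, 15.2]
wrist_force: [0.6, -0.0, -0.2]
gripper_width: 0.0599
```

```bash
python3 - <<'E'
from h import *
p=cam('wrist');save(p,'c10.png',(200,160,440,330),3)
s=robot.get_state();print(s['position'],s['wrist_force'])
E
```

```text
[ 0.40238177 -0.42678683 -0.01222393] [-0.56740004 -0.24648528  0.71968294]
```

View pics/c10.png

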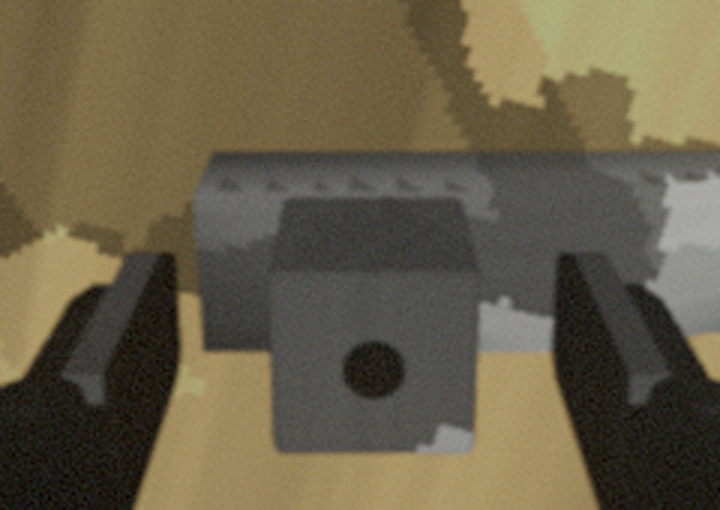

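{"fn": "arm_command", "kwargs": {"steps": [[0.0, 0.02, 0.05, 0], [0, 0.02, 0.05, 0], [0, 0, 0, 0], [0, 0, 0, 0]]}}

```text
clock: 8.03
position: [0.4028, -0.4284, -0.0162]
ee_rot: [-180.0, 0.0, 15.2]
wrist_force: [0.4, 0.3, 0.2]
gripper_width: 0.06
```

{"fn": "arm_command", "kwargs": {"steps": [[0, 0, 0, 0], [0, 0, 0, 0], [0, 0, 0, 0], [0, 0, 0, 0], [0, 0, 0, 0], [0, 0, 0, 0]], "hand": 20, "grip_force": 100}}

```text
clock: 8.53
position: [0.4032, -0.4286, -0.0154]
ee_rot: [180.0, -0.0, 15.2]
wrist_force: [0.9, 1.2, 3.1]
gripper_width: 0.0287
```

```bash
python3 - <<'E'
from h import *
p=cam('wrist');save(p,'c11.png',(200,160,440,330),3)
s=robot.get_state();print(s['position'],s['ee_rot'],s['wrist_force'],s['gripper_width'])
E
```

```text
[ 0.40322981 -0.42866513 -0.01541826] [ 1.79950518e+02 -3.11521883e-02  1.51926338e+01] [0.87506035 0.60360021 4.33122543] 0.028504355374578613
```

View pics/c11.png

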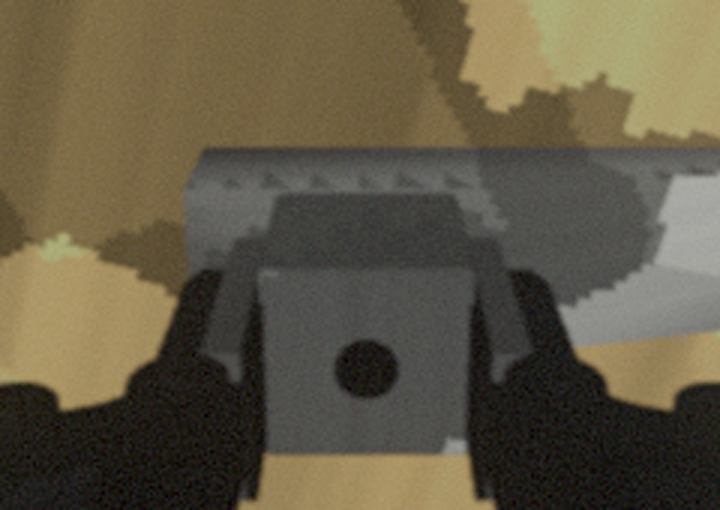

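```bash
python3 - <<'E'
from h import *
plan([(.4032,-.4286,.09,15.2,.7),(.525,-.235,.09,91.1),(.5246,-.2255,.045,91.1,.5)],start=(.403,-.4284,-.0163,15.19))
E
```

```text
23 end [ 0.5246 -0.2254  0.0449] 91.04
[[0.0,0.0,-0.66,-0.0],[0.0,0.0,-0.67,-0.0],[0.0,0.0,-0.66,-0.0],[0.0,0.01,-0.67,-0.0],[0.26,-0.24,0.0,-0.95],[0.28,-0.22,0.0,-0.95],[0.3,-0.2,0.0,-0.95],[0.32,-0.17,0.0,-0.95]]
[[0.33,-0.14,0.0,-0.95],[0.34,-0.12,0.0,-0.95],[0.35,-0.09,0.0,-0.95],[0.35,-0.06,0.0,-0.95],[0.36,-0.03,0.0,-0.95],[0.36,0.0,0.0,-0.95],[0.35,0.03,0.0,-0.95],[0.35,0.06,0.0,-0.95]]
[[0.35,0.09,0.0,-0.95],[0.34,0.12,0.0,-0.95],[0.32,0.14,0.0,-0.95],[0.31,0.18,0.0,-0.95],[0.08,-0.0,0.38,0.01],[0.08,-0.0,0.37,0.01],[0.08,-0.01,0.38,0.01]]
```

{"fn": "arm_command", "kwargs": {"steps": [[0, 0, -0.4, 0], [0, 0, -0.7, 0], [0, 0, -0.78, 0], [0, 0.01, -0.78, 0], [0.26, -0.24, 0, -0.95], [0.28, -0.22, 0, -0.95], [0.3, -0.2, 0, -0.95], [0.32, -0.17, 0, -0.95]]}}

```text
clock: 9.25
position: [0.4325, -0.3791, 0.088]
ee_rot: [-179.8, 0.1, 34.4]
wrist_force: [0.2, -0.7, -6.6]
gripper_width: 0.0283
```

{"fn": "arm_command", "kwargs": {"steps": [[0.33, -0.14, 0, -0.95], [0.34, -0.12, 0, -0.95], [0.35, -0.09, 0, -0.95], [0.35, -0.06, 0, -0.95], [0.36, -0.03, 0, -0.95], [0.36, 0, 0, -0.95], [0.35, 0.03, 0, -0.95], [0.35, 0.06, 0, -0.95]]}}

```text
clock: 9.92
position: [0.4934, -0.2821, 0.0878]
ee_rot: [-179.8, -0.0, 72.4]
wrist_force: [-0.5, -0.3, -6.9]
gripper_width: 0.0285
```

{"fn": "arm_command", "kwargs": {"steps": [[0.35, 0.09, 0, -0.95], [0.34, 0.12, 0, -0.95], [0.32, 0.14, 0, -0.95], [0.31, 0.18, 0, -0.95], [0, 0, 0, 0], [0, 0, 0, 0]]}}

```text
clock: 10.42
position: [0.5243, -0.2343, 0.0882]
ee_rot: [-179.8, -0.1, 91.2]
wrist_force: [0.4, 1.0, -5.7]
gripper_width: 0.0285
```

```bash
python3 - <<'E'
from h import *
p=cam('wrist');save(p,'d1.png')
s=robot.get_state();print(s['clock'],s['position'],s['ee_rot'],s['wrist_force'],s['gripper_width'],s['q'])
E
```

```text
10.4667 [ 0.52415946 -0.23489943  0.08855886] [-1.79823203e+02 -4.49594383e-02  9.11254104e+01] [-0.34749809 -0.23227248 -6.48578699] 0.027957488252608298 [-2.75028024e+01  1.68941523e+00  8.46130627e+01 -4.53485861e-02
  9.38742454e+01 -1.18631277e+02]
```

View pics/d1.png

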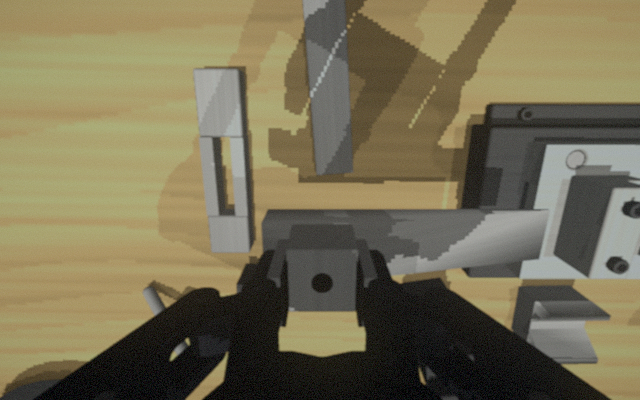

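```bash
python3 - <<'E'
from h import *
p=cam('wrist');save(p,'d2.png',(440,90,640,290),4)
s=robot.get_state();print(s['position'])
P=toz(p,[[545,145],[523,278]],.06);print(P)
B=toz(p,[[490,127]],.044);print(B)
u=s['position'][2]+.0154
print(toz(p,[[547,211],[540,262]],u+.002), 'predict tip',s['position']+np.array([np.cos(np.radians(91.1)),np.sin(np.radians(91.1)),0])*.125)
E
```

```text
[ 0.52419277 -0.2352644   0.08894967]
[[ 0.47528727 -0.08762946  0.06      ]
 [ 0.57488001 -0.08188188  0.06      ]]
[[ 0.46556261 -0.11768669  0.044     ]]
[[ 0.50541986 -0.11097605  0.10634967]
 [ 0.53660296 -0.10797745  0.10634967]] predict tip [ 0.52179309 -0.11028744  0.08894967]
```

View pics/d2.png

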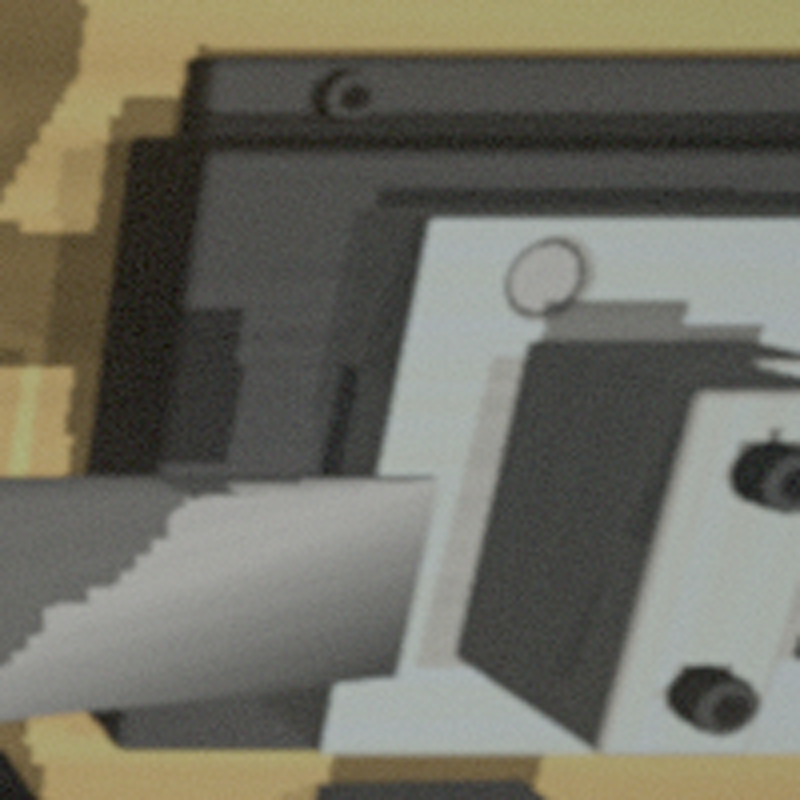

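```bash
python3 - <<'E'
from h import *
p=cam('wrist')
s=robot.get_state();print(s['position'])
k=lambda c:np.array(c)/4+[440,90]
print(toz(p,k([[428,217],[322,750],[378,475]]),.06))
print(toz(p,k([[202,150],[125,745]]),.044))
print(toz(p,k([[436,480],[400,672]]),s['position'][2]+.0174))
E
```

```text
[ 0.52428404 -0.23547384  0.08932476]
[[ 0.47494004 -0.08653128  0.06      ]
 [ 0.57485578 -0.08396532  0.06      ]
 [ 0.52008557 -0.08514164  0.06      ]]
[[ 0.46604642 -0.11744924  0.044     ]
 [ 0.58399928 -0.11251499  0.044     ]]
[[ 0.50489998 -0.11037832  0.10672476]
 [ 0.53413384 -0.10891017  0.10672476]]
```

{"fn": "arm_command", "kwargs": {"steps": [[0.09, 0.1, 0.4, 0], [0.09, 0, 0.4, 0], [0.09, 0, 0.3, 0], [0.09, 0, 0.3, 0], [0, 0, 0.08, 0], [0, 0, 0, 0], [0, 0, 0, 0]]}}

```text
clock: 11.15
position: [0.5289, -0.221, 0.0316]
ee_rot: [180.0, 0.0, 91.2]
wrist_force: [-0.2, 0.1, -5.4]
gripper_width: 0.0281
```

```bash
python3 - <<'E'
from h import *
p=cam('wrist');save(p,'d3.png',(240,90,640,290),2)
s=robot.get_state();print(s['clock'],s['position'],s['ee_rot'],s['wrist_force'],s['gripper_width'])
E
```

```text
11.2 [ 0.52924847 -0.22113867  0.03217659] [1.79923778e+02 5.77856865e-02 9.11684941e+01] [-0.43420089  0.66087125 -4.44978801] 0.02790148798968337
```

View pics/d3.png

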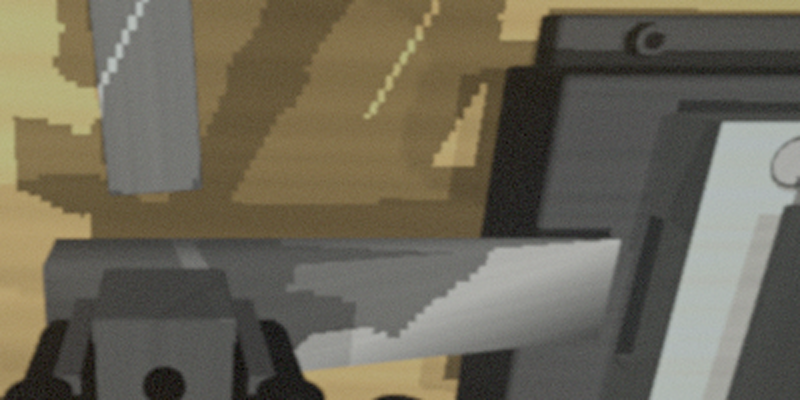

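{"fn": "arm_command", "kwargs": {"steps": [[0, 0, 0.05, 0], [0.1, -0.02, 0.02, 0], [0.15, 0, 0, 0], [0.15, 0, 0, 0], [0.15, 0, 0, 0], [0, 0, 0, 0], [0, 0, 0, 0]]}}

```text
clock: 11.78
position: [0.5277, -0.1978, 0.0286]
ee_rot: [180.0, -0.0, 91.3]
wrist_force: [-0.2, -0.2, -4.4]
gripper_width: 0.0284
```

```bash
python3 - <<'E'
from h import *
p=cam('wrist');save(p,'d4.png',(240,90,640,290),2)
s=robot.get_state();print(s['clock'],s['position'],s['ee_rot'],s['wrist_force'],s['gripper_width'])
E
```

```text
11.8333 [ 0.52769365 -0.19816872  0.02860448] [ 1.79980971e+02 -2.10212666e-03  9.12302208e+01] [ 0.48930615  0.92944427 -6.02871943] 0.02840807340014756
```

View pics/d4.png

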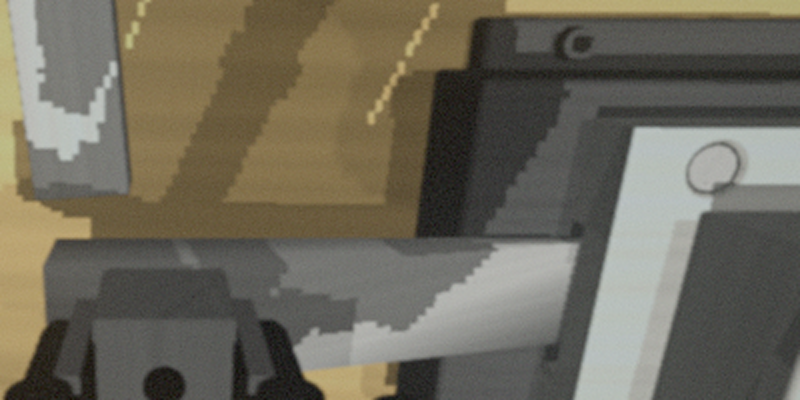

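{"fn": "arm_command", "kwargs": {"steps": [[0, 0, 0.03, 0], [0.1, 0, 0, 0], [0.05, 0, 0, 0], [0, 0, 0, 0]]}}

```text
clock: 12.17
position: [0.5282, -0.1934, 0.0285]
ee_rot: [179.9, 0.1, 91.2]
wrist_force: [0.1, -3.9, 2.0]
gripper_width: 0.0279
```

{"fn": "arm_command", "kwargs": {"steps": [[0.1, 0, 0, 0], [0, 0, 0, 0], [0, 0, 0, 0]]}}

```text
clock: 12.42
position: [0.5282, -0.1902, 0.0286]
ee_rot: [179.9, 0.2, 91.1]
wrist_force: [1.2, -6.6, 2.7]
gripper_width: 0.0283
```

{"fn": "arm_command", "kwargs": {"steps": [[0.1, 0, 0, 0], [0, 0, 0, 0], [0, 0, 0, 0]]}}

```text
clock: 12.67
position: [0.5282, -0.1892, 0.0292]
ee_rot: [179.8, 0.5, 91.1]
wrist_force: [-1.1, -15.0, 3.4]
gripper_width: 0.0284
```

{"fn": "arm_command", "kwargs": {"steps": [[0.1, 0, 0, 0], [0.05, 0, 0, 0], [0, 0, 0, 0]]}}

```text
clock: 12.92
position: [0.5282, -0.1843, 0.0295]
ee_rot: [179.8, 0.6, 91.0]
wrist_force: [0.0, -18.7, 2.6]
gripper_width: 0.0281
```

{"fn": "arm_command", "kwargs": {"steps": [[0.1, 0, 0, 0], [0.05, 0, 0, 0], [0, 0, 0, 0]]}}

```text
clock: 13.17
position: [0.5281, -0.1782, 0.0294]
ee_rot: [179.8, 0.6, 91.0]
wrist_force: [0.6, -18.2, 1.4]
gripper_width: 0.028
```

```bash
python3 - <<'E'
from h import *
p=cam('wrist');save(p,'d5.png',(240,90,640,290),2)
s=robot.get_state();print(s['clock'],s['position'],s['ee_rot'],s['wrist_force'],s['gripper_width'])
E
```

```text
13.2167 [ 0.52811595 -0.17814064  0.02940344] [179.77123524   0.56764993  91.00886815] [  0.14997618 -17.4434733    1.7906908 ] 0.028081051388170252
```

View pics/d5.png

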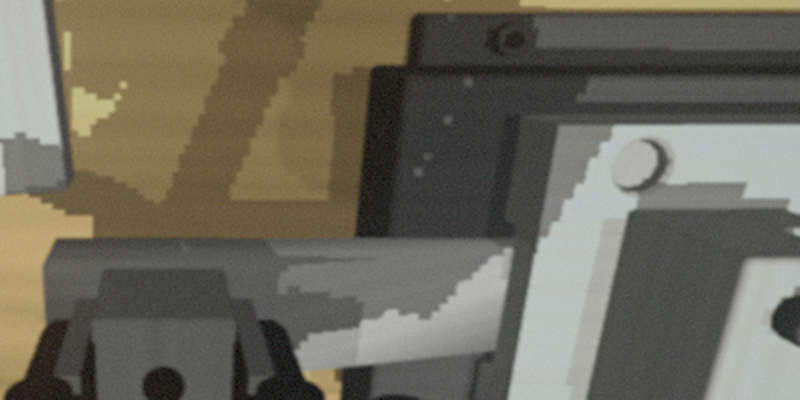

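{"fn": "arm_command", "kwargs": {"steps": [[0.1, 0, 0, 0], [0.1, 0, 0, 0], [0.04, 0, 0, 0], [0, 0, 0, 0], [0, 0, 0, 0]]}}

```text
clock: 13.63
position: [0.5279, -0.1683, 0.0293]
ee_rot: [179.8, 0.5, 91.0]
wrist_force: [1.0, -17.4, 2.3]
gripper_width: 0.0284
```

```bash
python3 - <<'E'
from h import *
p=cam('scene');save(p,'e1.png',(250,170,400,280),5)
s=robot.get_state();print(s['clock'],s['position'],s['ee_rot'],s['wrist_force'],s['gripper_width'])
E
```

```text
13.6833 [ 0.52790109 -0.16834516  0.02926583] [179.7801448    0.53374808  91.00723746] [  0.52841522 -17.05806843   1.68108498] 0.02797310592360574
```

View pics/e1.png

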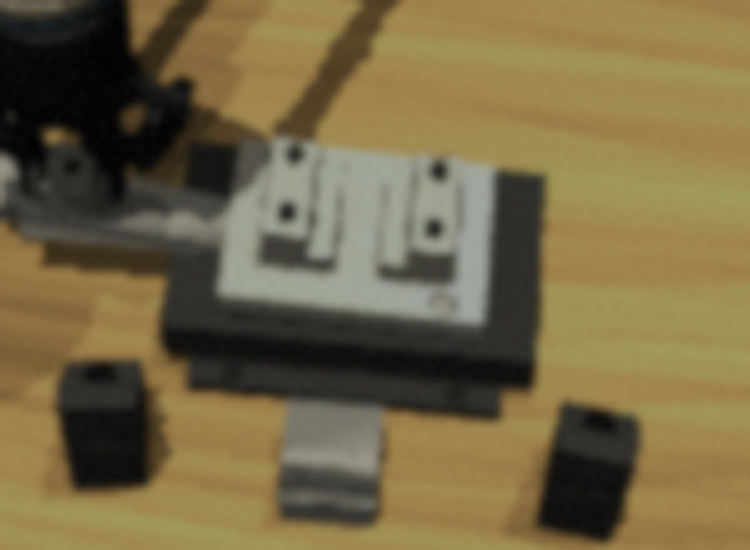

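{"fn": "arm_command", "kwargs": {"steps": [[-0.1, 0, 0, 0], [-0.2, 0, 0, 0], [-0.3, 0, -0.01, 0], [-0.4, 0, -0.02, 0], [-0.4, 0, -0.02, 0], [-0.3, 0, -0.2, 0], [-0.2, 0, -0.6, 0], [0, 0, -0.9, 0]]}}

```text
clock: 14.35
position: [0.5253, -0.2392, 0.0921]
ee_rot: [-179.4, -0.3, 91.1]
wrist_force: [-0.5, -0.4, -5.9]
gripper_width: 0.0282
```

```bash
python3 - <<'E'
from h import *
p=cam('wrist');save(p,'d6.png',(240,90,640,290),2)
s=robot.get_state();print(s['clock'],s['position'],s['ee_rot'],s['wrist_force'],s['gripper_width'])
plan([(.5165,.204,.125,-88.7)])
E
```

```text
14.4 [ 0.52954463 -0.24043412  0.10440178] [1.79729694e+02 1.33890187e-01 9.11271087e+01] [ 1.88269009 -0.41326562  3.7344464 ] 0.028285615091378176
36 end [0.5166 0.2041 0.1248] -88.87
[[0.31,-0.0,-0.01,1.0],[0.31,-0.03,-0.01,1.0],[0.3,-0.06,-0.01,1.0],[0.3,-0.08,-0.01,1.0],[0.29,-0.11,-0.01,1.0],[0.28,-0.13,-0.01,1.0],[0.27,-0.16,-0.02,1.0],[0.25,-0.18,-0.01,1.0]]
[[0.23,-0.2,-0.02,1.0],[0.22,-0.22,-0.01,1.0],[0.2,-0.24,-0.02,1.0],[0.17,-0.25,-0.01,1.0],[0.15,-0.27,-0.02,1.0],[0.13,-0.28,-0.01,1.0],[0.1,-0.29,-0.02,1.0],[0.08,-0.3,-0.01,1.0]]
[[0.05,-0.3,-0.02,1.0],[0.02,-0.31,-0.01,1.0],[-0.0,-0.31,-0.02,1.0],[-0.03,-0.31,-0.01,1.0],[-0.06,-0.3,-0.02,1.0],[-0.08,-0.3,-0.01,1.0],[-0.11,-0.29,-0.02,1.0],[-0.13,-0.28,-0.01,1.0]]
[[-0.16,-0.27,-0.02,1.0],[-0.18,-0.25,-0.01,1.0],[-0.2,-0.23,-0.02,1.0],[-0.22,-0.22,-0.01,1.0],[-0.24,-0.2,-0.02,1.0],[-0.25,-0.17,-0.01,1.0],[-0.27,-0.15,-0.02,1.0],[-0.28,-0.13,-0.01,1.0]]
[[-0.29,-0.1,-0.02,1.0],[-0.3,-0.08,-0.01,1.0],[-0.3,-0.05,-0.02,1.0],[-0.31,-0.02,-0.01,1.0]]
```

View pics/d6.png

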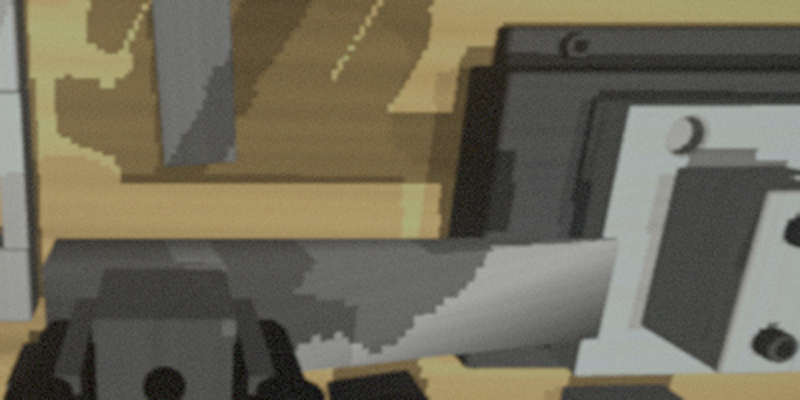

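{"fn": "arm_command", "kwargs": {"steps": [[0.31, 0, -0.05, 1], [0.31, -0.03, -0.05, 1], [0.3, -0.06, -0.05, 1], [0.3, -0.08, -0.05, 1], [0.29, -0.11, -0.05, 1], [0.28, -0.13, -0.05, 1], [0.27, -0.16, -0.05, 1], [0.25, -0.18, -0.05, 1]]}}

```text
clock: 15.07
position: [0.5251, -0.1389, 0.1127]
ee_rot: [-179.9, 0.0, 51.0]
wrist_force: [0.9, 0.1, -5.7]
gripper_width: 0.0286
```

{"fn": "arm_command", "kwargs": {"steps": [[0.23, -0.2, -0.02, 1], [0.22, -0.22, 0, 1], [0.2, -0.24, 0, 1], [0.17, -0.25, 0, 1], [0.15, -0.27, 0, 1], [0.13, -0.28, 0, 1], [0.1, -0.29, 0, 1], [0.08, -0.3, 0, 1]]}}

```text
clock: 15.73
position: [0.522, -0.0404, 0.1133]
ee_rot: [-179.9, 0.1, 11.0]
wrist_force: [0.1, -0.5, -6.1]
gripper_width: 0.0282
```

{"fn": "arm_command", "kwargs": {"steps": [[0.05, -0.3, 0, 1], [0.02, -0.31, 0, 1], [0, -0.31, 0, 1], [-0.03, -0.31, 0, 1], [-0.06, -0.3, 0, 1], [-0.08, -0.3, 0, 1], [-0.11, -0.29, 0, 1], [-0.13, -0.28, 0, 1]]}}

```text
clock: 16.4
position: [0.519, 0.0585, 0.1133]
ee_rot: [180.0, 0.1, -29.0]
wrist_force: [0.5, -0.2, -6.7]
gripper_width: 0.028
```

{"fn": "arm_command", "kwargs": {"steps": [[-0.16, -0.27, 0, 1], [-0.18, -0.25, 0, 1], [-0.2, -0.23, 0, 1], [-0.22, -0.22, 0, 1], [-0.24, -0.2, 0, 1], [-0.25, -0.17, 0, 1], [-0.27, -0.15, 0, 1], [-0.28, -0.13, 0, 1]]}}

```text
clock: 17.07
position: [0.516, 0.1572, 0.1133]
ee_rot: [179.9, 0.1, -69.0]
wrist_force: [-0.2, -0.4, -5.9]
gripper_width: 0.0285
```

{"fn": "arm_command", "kwargs": {"steps": [[-0.29, -0.1, 0, 1], [-0.3, -0.08, 0, 1], [-0.3, -0.05, 0, 1], [-0.31, -0.02, 0, 0.97], [0, 0, 0.6, 0], [0, 0, 0.4, 0], [0, 0, 0, 0], [0, 0, 0, 0]]}}

```text
clock: 17.73
position: [0.5137, 0.2054, 0.0724]
ee_rot: [179.8, -0.0, -88.6]
wrist_force: [0.2, -0.2, -4.9]
gripper_width: 0.0281
```

```bash
python3 - <<'E'
from h import *
p=cam('wrist');save(p,'f1.png')
s=robot.get_state();print(s['clock'],s['position'],s['ee_rot'],s['wrist_force'],s['gripper_width'],s['q'])
E
```

```text
17.7833 [0.51473217 0.20556597 0.07407737] [ 1.79951100e+02  4.51013055e-03 -8.86554483e+01] [-0.58706317  0.89343256 -5.9702946 ] 0.028297403970306927 [ 1.82404020e+01 -1.27898851e+00  8.90627687e+01  1.85418426e-02
  9.22616981e+01  1.06896573e+02]
```

View pics/f1.png

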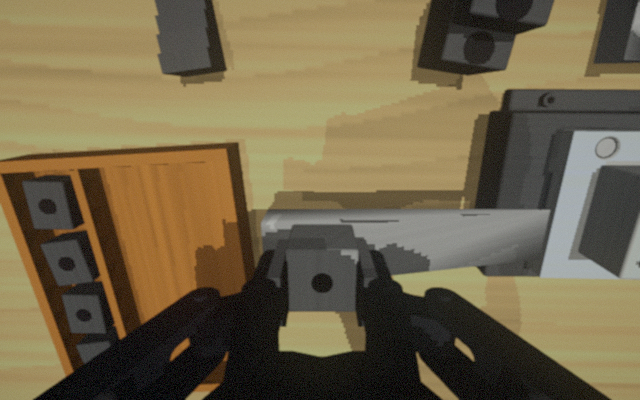

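```bash
python3 - <<'E'
from h import *
p=cam('wrist');save(p,'f2.png',(440,90,640,290),4)
s=robot.get_state();print(s['position'],s['ee_rot'])
import json
json.dump({'R':p['R'].tolist(),'t':p['t'].tolist(),'fx':p['fx'],'fy':p['fy'],'cx':p['cx'],'cy':p['cy'],'z':s['position'][2]},open('f2.json','w'))
E
```

```text
[0.51539552 0.20566298 0.07513474] [-1.79934173e+02  3.37504596e-02 -8.86642645e+01]
```

View pics/f2.png

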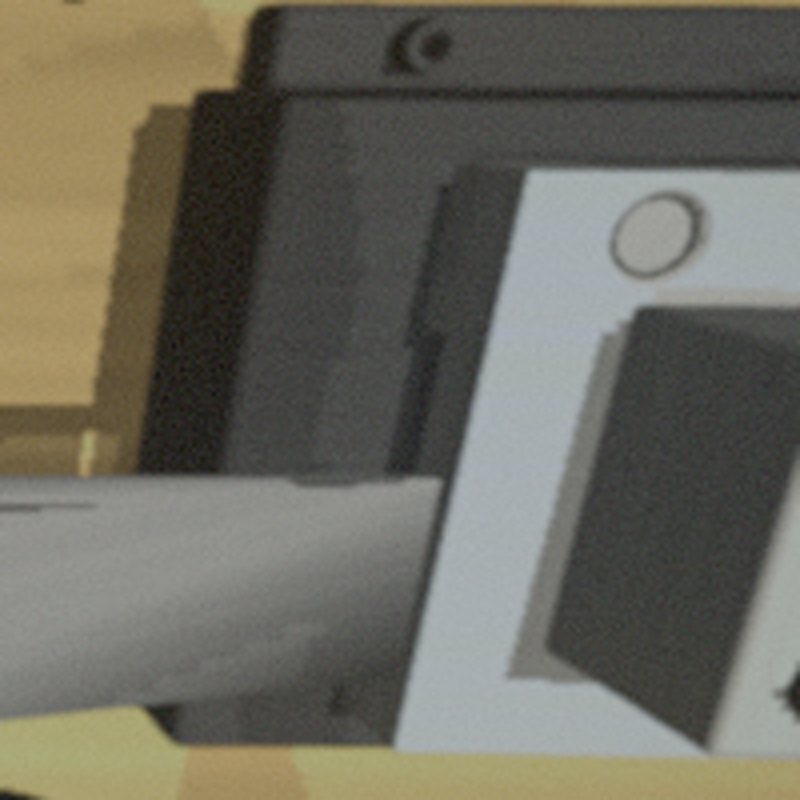

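```bash
python3 - <<'E'
from h import *
import json
p={k:np.array(v) for k,v in json.load(open('f2.json')).items()}
k=lambda c:np.array(c)/4+[440,90]
print(toz(p,k([[527,170],[395,750]]),.06))
print('notch',toz(p,k([[430,333],[338,695]]),.050))
print('notchfloor',toz(p,k([[415,333],[395,470],[338,695]]),.044))
print('base',toz(p,k([[285,98],[178,743]]),.044))
print('tip',toz(p,k([[442,480],[400,672]]),p['z']+.0174))
E
```

```text
[[0.57207104 0.05564196 0.06      ]
 [0.47189845 0.05307611 0.06      ]]
notch [[0.54430158 0.05714114 0.05      ]
 [0.47696223 0.05809643 0.05      ]]
notchfloor [[0.54292807 0.05532231 0.044     ]
 [0.51821677 0.05314948 0.044     ]
 [0.47369497 0.05374896 0.044     ]]
base [[0.58112645 0.08525695 0.044     ]
 [0.46283698 0.08181043 0.044     ]]
tip [[0.53320123 0.08172163 0.09253474]
 [0.50401458 0.08082918 0.09253474]]
```

{"fn": "arm_command", "kwargs": {"steps": [[0.09, -0.06, 0.3, 0], [0.09, 0, 0.3, 0], [0.09, 0, 0.3, 0], [0.09, 0, 0.2, 0], [0, 0, 0, 0], [0, 0, 0, 0]]}}

```text
clock: 18.33
position: [0.5174, 0.1906, 0.0292]
ee_rot: [180.0, -0.0, -88.7]
wrist_force: [0.5, -0.3, -6.4]
gripper_width: 0.0282
```

```bash
python3 - <<'E'
from h import *
p=cam('wrist');save(p,'f3.png',(240,90,640,290),2)
s=robot.get_state();print(s['clock'],s['position'],s['ee_rot'],s['wrist_force'],s['gripper_width'])
E
```

```text
18.3833 [0.51745159 0.19079272 0.0293466 ] [ 1.79955993e+02 -3.16894080e-03 -8.86879042e+01] [ 0.4690759   0.5489274  -5.23847458] 0.027857583946445292
```

View pics/f3.png

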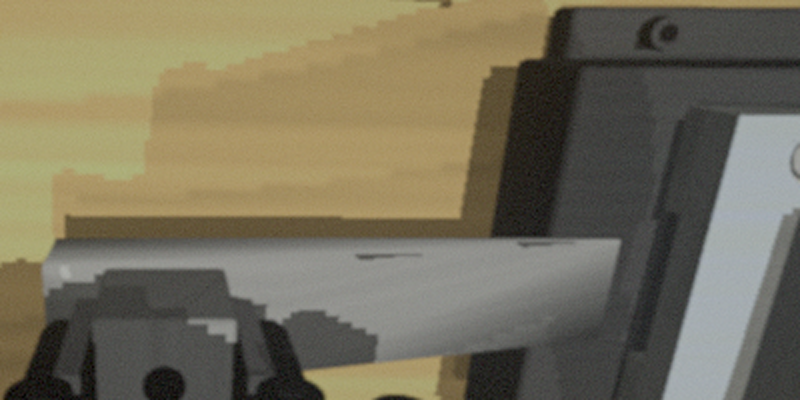

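{"fn": "arm_command", "kwargs": {"steps": [[0.1, 0, 0.02, 0], [0.15, 0, 0, 0], [0.15, 0, 0, 0], [0.15, 0, 0, 0], [0.1, 0, 0.03, 0], [0.05, 0, 0, 0], [0, 0, 0, 0]]}}

```text
clock: 18.97
position: [0.5188, 0.1625, 0.0285]
ee_rot: [-179.9, -0.0, -88.7]
wrist_force: [-0.0, -1.4, -2.6]
gripper_width: 0.0284
```

{"fn": "arm_command", "kwargs": {"steps": [[0.1, 0, 0, 0], [0, 0, 0, 0], [0, 0, 0, 0]]}}

```text
clock: 19.22
position: [0.5188, 0.1589, 0.0285]
ee_rot: [-179.9, -0.0, -88.7]
wrist_force: [0.5, -0.0, -1.5]
gripper_width: 0.0283
```

{"fn": "arm_command", "kwargs": {"steps": [[0.1, 0, 0, 0], [0.05, 0, 0, 0], [0, 0, 0, 0], [0, 0, 0, 0]]}}

```text
clock: 19.55
position: [0.5188, 0.1575, 0.0293]
ee_rot: [-179.9, 0.4, -88.5]
wrist_force: [-1.3, 15.4, -0.2]
gripper_width: 0.0283
```

{"fn": "arm_command", "kwargs": {"steps": [[0.1, 0, 0, 0], [0.1, 0, 0, 0], [0.1, 0, 0, 0], [0.1, 0, 0, 0], [0.1, 0, 0, 0], [0.1, 0, 0, 0], [0, 0, 0, 0]]}}

```text
clock: 20.13
position: [0.5196, 0.1337, 0.0292]
ee_rot: [-179.9, 0.5, -88.5]
wrist_force: [0.3, 15.9, 0.3]
gripper_width: 0.0283
```

```bash
python3 - <<'E'
from h import *
p=cam('wrist');save(p,'f4.png',(240,90,640,290),2)
s=robot.get_state();print(s['clock'],s['position'],s['ee_rot'],s['wrist_force'],s['gripper_width'])
E
```

```text
20.1833 [0.5195958  0.13371217 0.02921714] [-179.86180699    0.45235329  -88.49139913] [-0.47429099 15.28711881  0.33226018] 0.028439455269114254
```

View pics/f4.png

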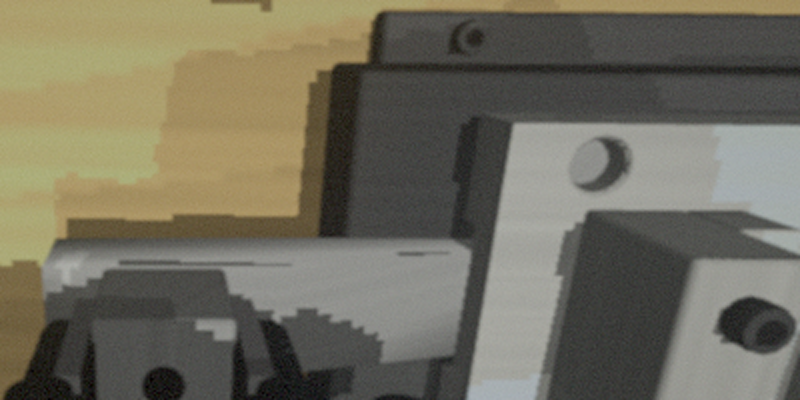

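{"fn": "arm_command", "kwargs": {"steps": [[0.1, 0, 0, 0], [0.1, 0, 0, 0], [0.1, 0, 0, 0], [0.1, 0, 0, 0], [0.06, 0, 0, 0], [0, 0, 0, 0], [0, 0, 0, 0]]}}

```text
clock: 20.77
position: [0.52, 0.1153, 0.0291]
ee_rot: [-179.9, 0.4, -88.5]
wrist_force: [0.7, 14.9, -1.2]
gripper_width: 0.0284
```

```bash
python3 - <<'E'
from h import *
p=cam('scene');save(p,'e2.png',(250,170,400,280),5)
s=robot.get_state();print(s['clock'],s['position'],s['ee_rot'],s['wrist_force'],s['gripper_width'])
E
```

```text
20.8167 [0.51998304 0.11524283 0.0290946 ] [-179.87651154    0.42517413  -88.48561726] [ 0.54444948 16.38348452 -0.64911658] 0.028254863588085655
```

View pics/e2.png

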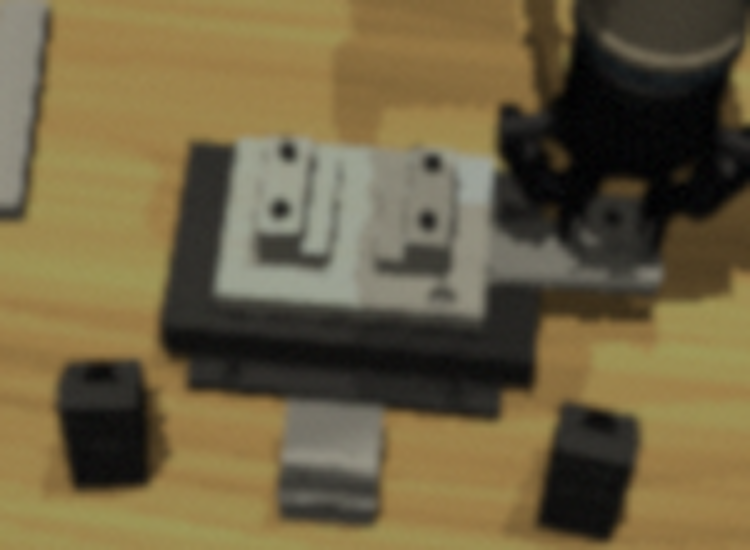

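{"fn": "arm_command", "kwargs": {"steps": [[-0.1, 0, 0, 0], [-0.2, 0, 0, 0], [-0.4, 0, -0.01, 0], [-0.5, 0, -0.02, 0], [-0.5, 0, -0.05, 0], [-0.4, 0, -0.3, 0], [-0.2, 0, -0.8, 0], [0, 0, -0.9, 0]]}}

```text
clock: 21.48
position: [0.5145, 0.2042, 0.1075]
ee_rot: [179.5, -0.1, -88.6]
wrist_force: [1.2, 0.7, -5.6]
gripper_width: 0.0282
```

{"fn": "arm_command", "kwargs": {"steps": [[0, 0, 0, 0]]}}

```text
clock: 21.57
position: [0.5201, 0.2046, 0.1187]
ee_rot: [-179.4, 0.2, -88.6]
wrist_force: [1.2, 0.3, -2.7]
gripper_width: 0.0282
```

```bash
python3 - <<'E'
from h import *
p=cam('wrist');save(p,'f5.png')
s=robot.get_state();print(s['clock'],s['position'],s['ee_rot'],s['wrist_force'],s['gripper_width'])
plan([(.528,-.235,.115,91.2)])
E
```

```text
21.6167 [0.51951926 0.20400852 0.11548217] [-1.79578386e+02  1.25537668e-01 -8.86327916e+01] [ 0.67316584  0.17886715 -5.64640377] 0.028302322143514195
36 end [ 0.5281 -0.235   0.1151] 91.37
[[0.3,0.0,0.0,-1.0],[0.3,0.03,0.0,-1.0],[0.3,0.05,0.0,-1.0],[0.29,0.08,0.0,-1.0],[0.29,0.11,0.0,-1.0],[0.28,0.13,0.0,-1.0],[0.26,0.15,0.0,-1.0],[0.25,0.18,0.0,-1.0]]
[[0.23,0.2,0.0,-1.0],[0.21,0.22,0.0,-1.0],[0.2,0.23,0.0,-1.0],[0.17,0.25,0.0,-1.0],[0.15,0.27,0.0,-1.0],[0.13,0.28,0.0,-1.0],[0.1,0.29,0.0,-1.0],[0.08,0.29,0.0,-1.0]]
[[0.05,0.3,0.0,-1.0],[0.03,0.3,0.0,-1.0],[-0.0,0.31,0.0,-1.0],[-0.03,0.3,0.0,-1.0],[-0.05,0.3,0.0,-1.0],[-0.08,0.29,0.0,-1.0],[-0.11,0.29,0.0,-1.0],[-0.13,0.28,0.0,-1.0]]
[[-0.15,0.26,0.0,-1.0],[-0.18,0.25,0.0,-1.0],[-0.2,0.23,0.0,-1.0],[-0.22,0.22,0.0,-1.0],[-0.23,0.2,0.0,-1.0],[-0.25,0.17,0.0,-1.0],[-0.26,0.15,0.0,-1.0],[-0.28,0.13,0.0,-1.0]]
[[-0.29,0.1,0.0,-1.0],[-0.29,0.08,0.0,-1.0],[-0.3,0.05,0.01,-1.0],[-0.31,0.03,0.0,-1.0]]
```

View pics/f5.png

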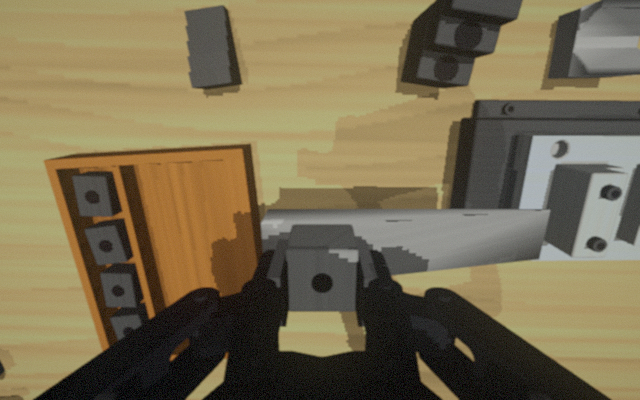

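{"fn": "arm_command", "kwargs": {"steps": [[0.3, 0, 0, -1], [0.3, 0.03, 0, -1], [0.3, 0.05, 0, -1], [0.29, 0.08, 0, -1], [0.29, 0.11, 0, -1], [0.28, 0.13, 0, -1], [0.26, 0.15, 0, -1], [0.25, 0.18, 0, -1]]}}

```text
clock: 22.28
position: [0.5179, 0.1045, 0.108]
ee_rot: [179.8, 0.2, -48.5]
wrist_force: [-0.5, 0.3, -6.4]
gripper_width: 0.0284
```

{"fn": "arm_command", "kwargs": {"steps": [[0.23, 0.2, 0, -1], [0.21, 0.22, 0, -1], [0.2, 0.23, 0, -1], [0.17, 0.25, 0, -1], [0.15, 0.27, 0, -1], [0.13, 0.28, 0, -1], [0.1, 0.29, 0, -1], [0.08, 0.29, 0, -1]]}}

```text
clock: 22.95
position: [0.5193, 0.007, 0.1081]
ee_rot: [180.0, 0.3, -8.5]
wrist_force: [-0.3, 1.1, -5.9]
gripper_width: 0.0284
```

{"fn": "arm_command", "kwargs": {"steps": [[0.05, 0.3, 0, -1], [0.03, 0.3, 0, -1], [0, 0.31, 0, -1], [-0.03, 0.3, 0, -1], [-0.05, 0.3, 0, -1], [-0.08, 0.29, 0, -1], [-0.11, 0.29, 0, -1], [-0.13, 0.28, 0, -1]]}}

```text
clock: 23.62
position: [0.5213, -0.0904, 0.108]
ee_rot: [-179.8, 0.2, 31.5]
wrist_force: [0.6, -0.5, -6.4]
gripper_width: 0.0286
```

{"fn": "arm_command", "kwargs": {"steps": [[-0.15, 0.26, 0, -1], [-0.18, 0.25, 0, -1], [-0.2, 0.23, 0, -1], [-0.22, 0.22, 0, -1], [-0.23, 0.2, 0, -1], [-0.25, 0.17, 0, -1], [-0.26, 0.15, 0, -1], [-0.28, 0.13, 0, -1]]}}

```text
clock: 24.28
position: [0.5233, -0.1877, 0.1079]
ee_rot: [-179.7, -0.0, 71.5]
wrist_force: [-0.7, -0.5, -5.0]
gripper_width: 0.0286
```

{"fn": "arm_command", "kwargs": {"steps": [[-0.29, 0.1, 0, -1], [-0.29, 0.08, 0, -1], [-0.3, 0.05, 0, -1], [-0.31, 0.03, 0, -0.96], [0, 0, 0.6, 0], [0, 0, 0.4, 0], [0, 0, 0, 0], [0, 0, 0, 0]]}}

```text
clock: 24.95
position: [0.5238, -0.2355, 0.0677]
ee_rot: [-179.7, -0.2, 91.1]
wrist_force: [0.4, 0.4, -5.5]
gripper_width: 0.0281
```

```bash
python3 - <<'E'
from h import *
import json
p=cam('wrist')
p=cam('wrist');save(p,'g1.png',(440,90,640,290),4)
s=robot.get_state();print(s['clock'],s['position'],s['ee_rot'],s['wrist_force'],s['gripper_width'])
json.dump({'R':p['R'].tolist(),'t':p['t'].tolist(),'fx':p['fx'],'fy':p['fy'],'cx':p['cx'],'cy':p['cy'],'z':s['position'][2]},open('g1.json','w'))
E
```

```text
25.05 [ 0.52569484 -0.23629016  0.07120266] [-1.79983350e+02 -2.29436035e-03  9.11289695e+01] [-0.39602527 -0.37213646 -5.73631272] 0.028316747319385924
```

View pics/g1.png

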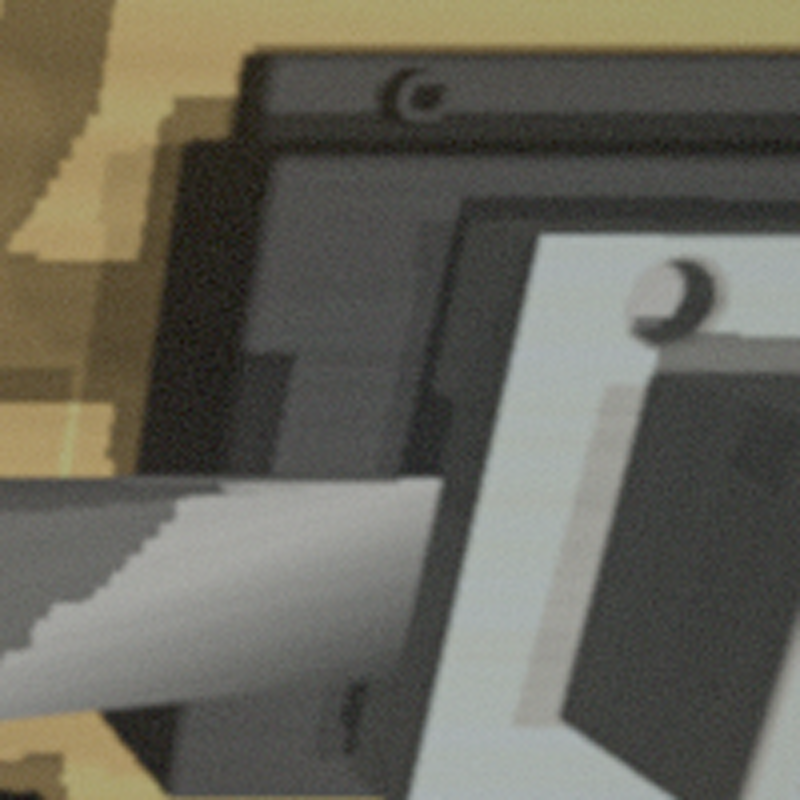

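{"fn": "arm_command", "kwargs": {"steps": [[0.09, 0.03, 0.3, 0], [0.09, 0, 0.3, 0], [0.09, 0, 0.25, 0], [0.09, 0, 0.15, 0], [0, 0, 0, 0], [0, 0, 0, 0]]}}

```text
clock: 25.55
position: [0.5264, -0.2214, 0.0306]
ee_rot: [-179.9, -0.0, 91.2]
wrist_force: [0.4, -0.7, -5.0]
gripper_width: 0.0283
```

```bash
python3 - <<'E'
from h import *
p=cam('wrist');save(p,'g2.png',(240,90,640,290),2)
s=robot.get_state();print(s['clock'],s['position'],s['ee_rot'],s['wrist_force'],s['gripper_width'])
E
```

```text
25.6 [ 0.52669387 -0.22175542  0.03123971] [-1.79996497e+02  1.05605496e-02  9.11590611e+01] [ 0.15413827 -0.10924235 -5.23973924] 0.028472815815611327
```

View pics/g2.png

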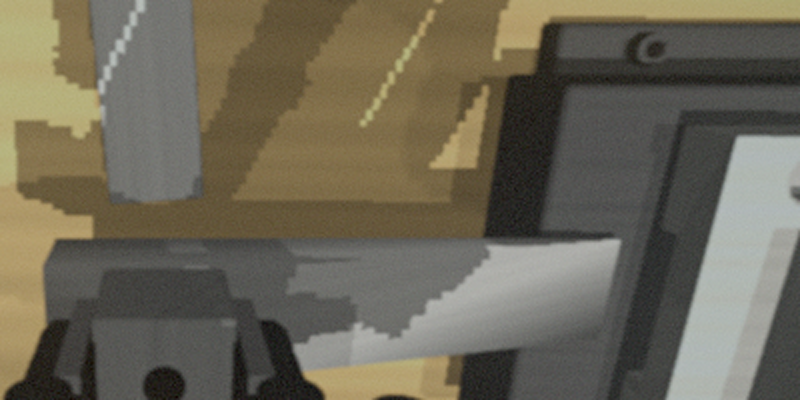

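{"fn": "arm_command", "kwargs": {"steps": [[0.05, 0.04, 0.04, 0], [0.2, 0, 0.02, 0], [0.2, 0, 0, 0], [0.2, 0, 0, 0], [0.2, 0, 0.03, 0], [0.2, 0, 0, 0], [0.05, 0, 0, 0], [0, 0, 0, 0]]}}

```text
clock: 26.27
position: [0.5279, -0.1767, 0.0284]
ee_rot: [179.9, -0.0, 91.2]
wrist_force: [0.6, 1.4, -0.9]
gripper_width: 0.0284
```

{"fn": "arm_command", "kwargs": {"steps": [[0.1, 0, 0, 0], [0, 0, 0, 0], [0, 0, 0, 0]]}}

```text
clock: 26.52
position: [0.5278, -0.1739, 0.0284]
ee_rot: [179.9, 0.0, 91.1]
wrist_force: [0.9, -0.8, 1.8]
gripper_width: 0.0282
```

{"fn": "arm_command", "kwargs": {"steps": [[0.1, 0, 0, 0], [0, 0, 0, 0], [0, 0, 0, 0]]}}

```text
clock: 26.77
position: [0.5278, -0.1706, 0.0285]
ee_rot: [179.9, 0.1, 91.1]
wrist_force: [-0.0, -4.6, 3.9]
gripper_width: 0.0284
```

{"fn": "arm_command", "kwargs": {"steps": [[0.1, 0, 0, 0], [0, 0, 0, 0], [0, 0, 0, 0]]}}

```text
clock: 27.02
position: [0.5277, -0.1679, 0.0286]
ee_rot: [179.9, 0.2, 91.1]
wrist_force: [0.1, -9.6, 3.8]
gripper_width: 0.028
```

{"fn": "arm_command", "kwargs": {"steps": [[0.1, 0, 0, 0], [0.1, 0, 0, 0], [0.1, 0, 0, 0], [0, 0, 0, 0], [0, 0, 0, 0]]}}

```text
clock: 27.43
position: [0.5275, -0.1588, 0.029]
ee_rot: [179.9, 0.5, 91.0]
wrist_force: [0.9, -17.4, 3.9]
gripper_width: 0.0281
```

{"fn": "arm_command", "kwargs": {"steps": [[0.1, 0, 0, 0], [0.1, 0, 0, 0], [0.1, 0, 0, 0], [0.02, 0, 0, 0], [0, 0, 0, 0], [0, 0, 0, 0]]}}

```text
clock: 27.93
position: [0.5272, -0.1463, 0.0289]
ee_rot: [179.9, 0.5, 91.0]
wrist_force: [1.1, -18.5, 3.7]
gripper_width: 0.0283
```

```bash
python3 - <<'E'
from h import *
p=cam('scene');save(p,'e3.png',(250,170,400,280),5)
s=robot.get_state();print(s['clock'],s['position'],s['ee_rot'],s['wrist_force'],s['gripper_width'])
E
```

```text
27.9833 [ 0.52727448 -0.14629173  0.02895359] [179.86251103   0.49287308  90.94903946] [  0.42514795 -17.5440571    4.01894017] 0.028244513493230382
```

View pics/e3.png

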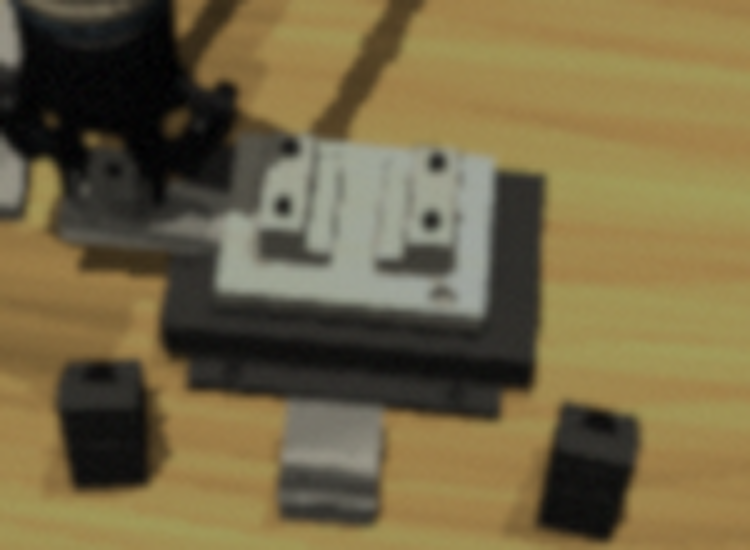

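{"fn": "arm_command", "kwargs": {"steps": [[-0.1, 0, 0, 0], [-0.2, 0, 0, 0], [-0.4, 0, -0.01, 0], [-0.5, 0, -0.02, 0], [-0.5, 0, -0.05, 0], [-0.4, 0, -0.3, 0], [-0.2, 0, -0.8, 0], [0, 0, -0.9, 0]]}}

```text
clock: 28.65
position: [0.5253, -0.233, 0.1054]
ee_rot: [-179.4, -0.3, 91.1]
wrist_force: [1.1, -0.1, -5.3]
gripper_width: 0.0286
```

{"fn": "arm_command", "kwargs": {"steps": [[0, 0, 0, 0], [0, 0, 0, 0]]}}

```text
clock: 28.82
position: [0.5292, -0.2331, 0.1116]
ee_rot: [179.9, 0.0, 91.2]
wrist_force: [-0.2, -0.5, -7.1]
gripper_width: 0.0286
```

```bash
python3 - <<'E'
from h import *
p=cam('scene');save(p,'e4.png',(270,185,390,265),6)
s=robot.get_state();print(s['clock'],s['position'],s['ee_rot'],s['wrist_force'],s['gripper_width'])
p=cam('top');save(p,'e5.png',(260,110,380,210),6)
save(p,'e6.png',(150,155,230,250),6)
E
```

```text
28.8667 [ 0.52805333 -0.23238302  0.10908504] [-1.79896637e+02 -9.60214770e-02  9.11638517e+01] [ 0.91777783  0.6939963  -7.57924522] 0.028513611898119944
```

View pics/e4.png

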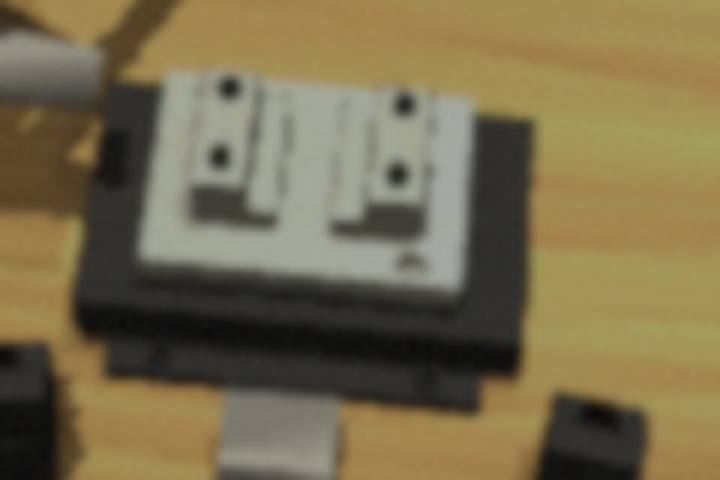

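View pics/e5.png

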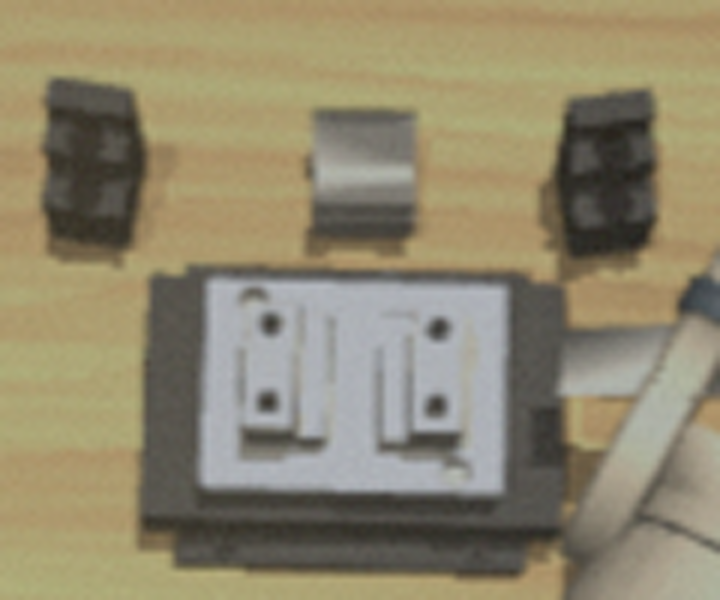

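```bash
python3 - <<'E'
from h import *
p=cam('scene');a=cv2.imread('pics/a_scene.png',0).astype(np.float32);b=cv2.cvtColor(p['pixels'],cv2.COLOR_RGB2GRAY).astype(np.float32)
C=np.array([.5235,-.0154]);yd=np.array([-.0227,.9997])
def up(im):return cv2.resize(im,None,fx=8,fy=8,interpolation=cv2.INTER_CUBIC)
for nm,o in(('+y',.05),('-y',-.05)):
    X=np.r_[C+yd*o,.094];q=proj(p,[X,X+[0,0,.01]]);g=(q[1]-q[0])/10
    u,v=q[0].round().astype(int)
    T=up(a[v-13:v+13,u-8:u+9]);S=up(b[v-22:v+22,u-14:u+15])
    r=cv2.matchTemplate(S,T,cv2.TM_CCOEFF_NORMED);_,m,_,l=cv2.minMaxLoc(r)
    d=np.array(l)/8-[6,9];print(nm,q[0],'px/mm',g,'shift',d,m,'mm',d@g/(g@g))
E
```

```text
+y [340.47945174 209.97833345] px/mm [ 0.02746842 -0.21072532] shift [ 0.25 -1.75] 0.9819673895835876 mm 8.31796100055423
-y [302.25304877 206.47185057] px/mm [-0.00386889 -0.21258084] shift [-0.125 -1.75 ] 0.9648540616035461 mm 8.240134640631041
```

View pics/e6.png

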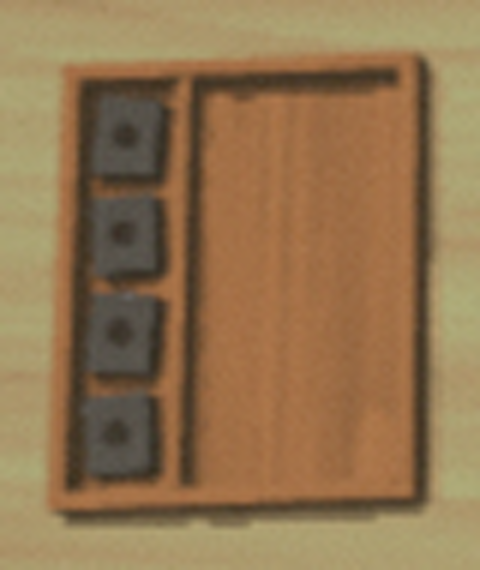

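```bash
python3 - <<'E'
from h import *
p=cam('top')
P=toz(p,np.array([[66,66],[417,53],[425,502],[52,508]])/6+[150,155],.034);print(P)
c=P.mean(0);x=(P[0]+P[1]-P[2]-P[3])[:2];y=(P[0]+P[3]-P[1]-P[2])[:2]
print(c,np.linalg.norm(P[0]-P[1]),np.linalg.norm(P[2]-P[3]),np.linalg.norm(P[0]-P[3]),np.linalg.norm(P[1]-P[2]),np.degrees(np.arctan2(x[1],x[0])),np.degrees(np.arctan2(-y[0],y[1])))
E
```

```text
[[0.5347432  0.43772744 0.034     ]
 [0.54846169 0.26989975 0.034     ]
 [0.33325576 0.24684733 0.034     ]
 [0.32294954 0.41942318 0.034     ]]
[0.43485255 0.34347443 0.034     ] 0.16838744266634445 0.17288331462757003 0.21258316104633013 0.21643707568735673 5.532077459225514 4.037078870869968
```

```bash
python3 - <<'E'
from h import *
s=robot.get_state();print(s['clock'],s['position'])
plan([(.50,0,.118,45),(.392,.314,.1,4.8)],step=.85)
E
```

```text
29.0167 [ 0.52706516 -0.23184732  0.10715074]
20 end [0.3921 0.314  0.1   ] 4.67
[[0.58,-0.06,-0.03,0.92],[0.57,-0.1,-0.03,0.92],[0.57,-0.15,-0.03,0.92],[0.55,-0.19,-0.03,0.92],[0.53,-0.24,-0.03,0.92],[0.51,-0.28,-0.02,0.92],[0.49,-0.32,-0.03,0.92],[0.46,-0.35,-0.02,0.92]]
[[0.44,-0.39,-0.03,0.92],[0.4,-0.43,-0.02,0.92],[0.37,-0.74,0.04,0.81],[0.31,-0.77,0.05,0.81],[0.26,-0.79,0.04,0.81],[0.2,-0.81,0.05,0.81],[0.14,-0.82,0.04,0.81],[0.09,-0.82,0.05,0.81]]
[[0.03,-0.83,0.04,0.81],[-0.03,-0.83,0.05,0.81],[-0.09,-0.83,0.04,0.81],[-0.15,-0.81,0.05,0.81]]
```

{"fn": "arm_command", "kwargs": {"steps": [[0.58, -0.06, -0.06, 0.92], [0.57, -0.1, -0.06, 0.92], [0.57, -0.15, -0.05, 0.92], [0.55, -0.19, -0.03, 0.92], [0.53, -0.24, -0.03, 0.92], [0.51, -0.28, -0.02, 0.92], [0.49, -0.32, 0, 0.92], [0.46, -0.35, 0, 0.92]]}}

```text
clock: 29.68
position: [0.5053, -0.0463, 0.1185]
ee_rot: [-179.8, 0.1, 54.1]
wrist_force: [0.3, -1.0, -5.4]
gripper_width: 0.0284
```

{"fn": "arm_command", "kwargs": {"steps": [[0.44, -0.39, 0, 0.92], [0.4, -0.43, 0, 0.92], [0.37, -0.74, 0.04, 0.81], [0.31, -0.77, 0.05, 0.81], [0.26, -0.79, 0.04, 0.81], [0.2, -0.81, 0.05, 0.81], [0.14, -0.82, 0.04, 0.81], [0.09, -0.82, 0.05, 0.81]]}}

```text
clock: 30.35
position: [0.4348, 0.1885, 0.1078]
ee_rot: [-180.0, 0.2, 20.7]
wrist_force: [0.4, -0.7, -6.5]
gripper_width: 0.0284
```

{"fn": "arm_command", "kwargs": {"steps": [[0.03, -0.83, 0.04, 0.81], [-0.03, -0.83, 0.05, 0.81], [-0.09, -0.83, 0.04, 0.81], [-0.15, -0.81, 0.05, 0.81], [0, 0, 0, 0], [0, 0, 0, 0], [0, 0, 0, 0]]}}

```text
clock: 30.93
position: [0.393, 0.3123, 0.1011]
ee_rot: [179.9, 0.2, 4.7]
wrist_force: [-0.9, -0.5, -6.0]
gripper_width: 0.0283
```

```bash
python3 - <<'E'
from h import *
import json
p=cam('wrist');save(p,'k1.png')
s=robot.get_state();print(s['clock'],s['position'],s['ee_rot'],s['wrist_force'],s['gripper_width'])
json.dump({'R':p['R'].tolist(),'t':p['t'].tolist(),'fx':p['fx'],'fy':p['fy'],'cx':p['cx'],'cy':p['cy'],'z':s['position'][2]},open('k1.json','w'))
E
```

```text
30.9833 [0.39346418 0.31195233 0.10149881] [1.79910003e+02 1.11206844e-01 4.66225579e+00] [-0.31778123 -1.0365481  -5.37593224] 0.028533035781708363
```

View pics/k1.png

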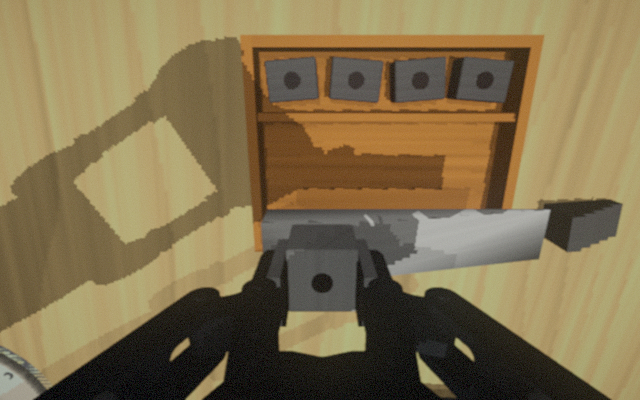

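```bash
python3 - <<'E'
from h import *
import json
p={k:np.array(v) for k,v in json.load(open('k1.json')).items()}
P=toz(p,[[240,37],[544,36],[257,240]],.034);print(P)
yaw=np.arctan2(*(P[1]-P[0])[:2][::-1]);print(np.degrees(yaw),np.linalg.norm(P[1]-P[0]))
xd=np.array([np.cos(yaw),np.sin(yaw)]);yd=np.array([-xd[1],xd[0]])
c=(P[0]+P[1])[:2]/2-yd*.085;b=c-yd*.026;print(c,b,'grip target',b-xd*.0475)
E
```

```text
[[0.3244837  0.42344826 0.034     ]
 [0.53875212 0.44181097 0.034     ]
 [0.34015772 0.26658764 0.034     ]]
4.898254695897863 0.215053814241321
[0.43887577 0.34794005] [0.44109582 0.322035  ] grip target [0.39376929 0.31797914]
```

{"fn": "arm_command", "kwargs": {"steps": [[0, -0.15, 0.6, 0], [0, 0, 0.7, 0], [0, 0, 0.6, 0], [0, 0, 0.4, 0], [0, 0, 0.2, 0], [0, 0, 0.1, 0], [0, 0, 0, 0], [0, 0, 0, 0]]}}

```text
clock: 31.65
position: [0.3943, 0.3189, 0.0001]
ee_rot: [-179.9, -0.1, 4.6]
wrist_force: [0.3, -0.1, -5.4]
gripper_width: 0.0283
```

```bash
python3 - <<'E'
from h import *
p=cam('wrist');save(p,'k2.png')
s=robot.get_state();print(s['clock'],s['position'],s['ee_rot'],s['wrist_force'],s['gripper_width'])
E
```

```text
31.7 [0.39449297 0.31920075 0.00046638] [-1.79921235e+02 -1.33635108e-01  4.60937287e+00] [ 0.90129109  0.20366708 -5.38927792] 0.028232808459351808
```

View pics/k2.png

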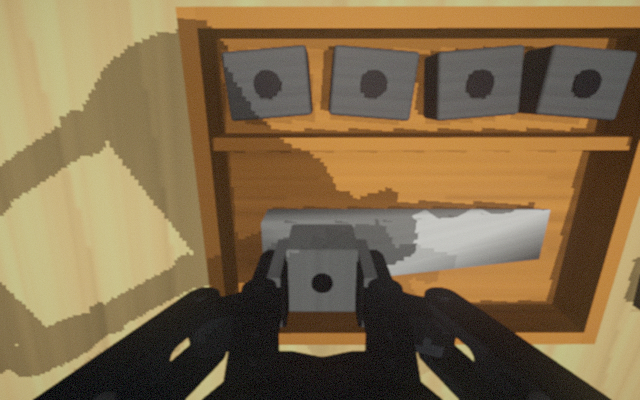

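Well inside the bay; lower the last ~7.5 mm until it bears on the floor.

{"fn": "arm_command", "kwargs": {"steps": [[0, 0, 0.1, 0], [0, 0, 0.06, 0], [0, 0, 0, 0], [0, 0, 0, 0]]}}

```text
clock: 32.03
position: [0.3935, 0.319, -0.0074]
ee_rot: [-180.0, -0.0, 4.6]
wrist_force: [0.5, -0.5, -6.1]
gripper_width: 0.0282
```

{"fn": "arm_command", "kwargs": {"steps": [[0, 0, 0.03, 0], [0, 0, 0, 0], [0, 0, 0, 0]]}}

```text
clock: 32.28
position: [0.3936, 0.319, -0.0074]
ee_rot: [-180.0, -0.0, 4.6]
wrist_force: [-3.9, -4.1, 6.3]
gripper_width: 0.0283
```

Seated on the floor (force turned upward). Release gently and rise.

{"fn": "arm_command", "kwargs": {"steps": [[0, 0, -0.02, 0], [0, 0, 0, 0], [0, 0, 0, 0], [0, 0, 0, 0], [0, 0, 0, 0]], "hand": 48, "grip_force": 20}}

```text
clock: 32.7
position: [0.3936, 0.3189, -0.008]
ee_rot: [-180.0, -0.0, 4.6]
wrist_force: [0.5, -1.1, -0.5]
gripper_width: 0.0477
```

{"fn": "arm_command", "kwargs": {"steps": [[0, 0, -0.2, 0], [0, 0, -0.5, 0], [0, 0, -0.8, 0], [0, 0, -0.8, 0], [0, 0, -0.8, 0], [0, 0, 0, 0], [0, 0, 0, 0]]}}

```text
clock: 33.28
position: [0.3948, 0.3198, 0.1194]
ee_rot: [-179.8, -0.3, 4.6]
wrist_force: [-1.0, 0.4, -0.3]
gripper_width: 0.0481
```

```bash
python3 - <<'E'
from h import *
p=cam('wrist');save(p,'k3.png')
s=robot.get_state();print(s['clock'],s['position'],s['ee_rot'],s['wrist_force'],s['gripper_width'])
p=cam('scene');save(p,'k4.png')
E
```

```text
33.3333 [0.3938364  0.31912691 0.11706002] [-1.79939219e+02 -1.03420709e-01  4.63629122e+00] [-0.44538775 -0.79208638 -0.87603039] 0.04768598823997606
```

View pics/k3.png

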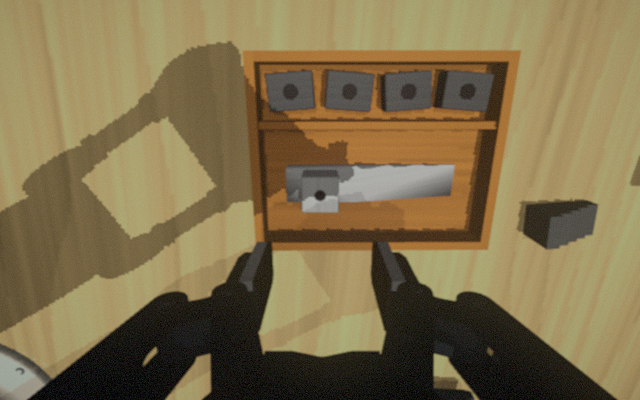

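View pics/k4.png

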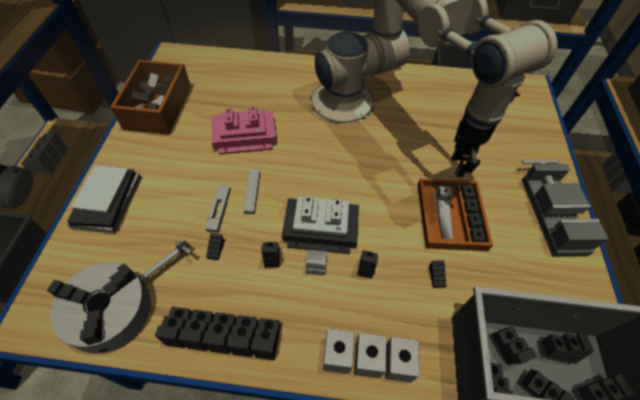

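```bash
python3 - <<'E'
from cell import robot
print(robot.job_done()); print(robot.get_state()['clock'])
E
```

```text
the job is handed in; nothing more can be done
None
the job is handed in; nothing more can be done
```

I raised the plate in three pushes and laid the wedge flat in the tray's long compartment. The job was handed in at about 33 s of the 72 s allowed. No verdict was reported.

- **Lifting:** I raised the -y end by about 4.4 mm, then the +y end to about 8.7 mm, then the -y end to about 8.8 mm. These come from how far the wedge went in past first contact. The ends never differed by more than about 4.4 mm. Push forces were 15 to 19 N.
- **Last checks:**
  - Comparing the scene camera's first and last views gave about 8.3 mm (+y) and 8.2 mm (-y). That is roughly 0.5 mm below the wedge-travel figures but still within 8 to 10 mm, and the two ends are even.
  - The wedge lies flat inside the bay, the gripper is clear of it, and by eye the other objects have not moved.
- **Disagreement:** The real fingertips sit about 43 mm behind the stated tool point, judged from the wrist pictures. My first grasp closed on nothing above the block for this reason. I worked from the pictures after that, and the second grasp held throughout.

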